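# Reagent bottles from the cool tray to the workstation, in the same order

## Robot

A 7-joint arm with a two-finger parallel gripper is mounted at the origin on the work surface. World frame = base frame: x ahead of the robot, y to its left, z up, the work surface at z = 0. Lengths are in m, angles in rad, forces in N, time in s.
With the tool pointing down it reaches from about 0.4 to 0.875 m from the base axis. Payload 6.5 kg.
Tool frame: the origin (TCP) lies at the very end of the fingers, on their centre line; the grasp point (between the pads) lies 19 mm behind it (bot.hold_point_z is the distance from the TCP to the grasp point, in m); y points along the fingers, x is the direction in which the jaws open and shut, and the axes are right-handed (so a half turn about y gives the same grasp; the last joint's range is limited). The gripper opens to 85 mm and grips with 20 to 120 N. Pads are 22 mm wide; open, the fingers measure 114 mm over their backs; the gripper's body (76 mm by 85 mm) begins 54 mm behind the grasp point. The pads swing forward as they close: fully open they stand 13 mm farther back than shut.
Start: joints at [-1.308, 0.536, -0.004, 1.538, 0.003, 1.067, -0.071], TCP at [0.21, 0.615, 0.231] pointing down, gripper open.
Joint ranges: [-2.7, 2.7], [-0.37, 2.16], [-1.27, 1.26], [0.24, 2.4], [-1.31, 4.45], [0.19, 1.91], [-2.76, 2.76]. Speed limits (rad/s): [2.39, 2.39, 3.14, 3.14, 3.14, 3.14, 3.14].

## Interface

Orientations are given as a rotation vector (axis times angle).
In Python, from cell import bot gives the robot as it stands.
- The arm moves only by the tool play_rows, never from a script. Its argument "motion" is a list of rows, each an object with "slide": the shift along the tool's x, y, z normalised to -1 to 1, where 1 is 300 mm, a list of three; "spin": the turn about the tool's y normalised to -1 to 1, where 1 is 180 degrees; "jaw": the opening, from -1 (shut) to 1 (fully open). In form: [{"slide": [tx, ty, tz], "spin": spin, "jaw": jaw}, ...]. A call has 1 to 20 rows; each row is the pose to reach, as a shift and turn from the pose commanded when the call began, along the tool's axes at that moment, turning the shorter way round; what a row does not reach only later rows make up. A row lasts 1/12 s, in which the tool goes at most 41.7 mm and 7.16 degrees, less where a joint would pass 70% of its speed; a pose out of reach is approached as far as the arm can. A call with a number of a shift or a turn outside -1 to 1 is refused whole. A call with a gripper value outside its range is refused whole. The fingers move at their own pace and stop on an object; "squeeze" is the grip in N (left out, the last holds). Time passes only in rows, so rows that repeat a pose let the fingers close. It gives the time, the measured TCP pose, the force and the opening at its end, in the units of the state.
- bot.read_state(): the state, without advancing time (a new reading comes with each control period).
- bot.grab_frame(name): name is "side" or "top" or "wrist"; returns a dict with "image" (420x560x3 uint8, blue, green, red), "mtx" (3x3 intrinsics, pixels), "origin" and "rotation" of the camera in the world. Camera axes: x right, y down, z forward; pixel columns grow to the right and rows downward; lengths in m; the calibration is good to about 2 mm. The wrist camera is an equidistant fisheye: a pixel r from the principal point sees the ray r / f radians off the axis. A picture is of the moment at which its call begins. There is no depth.
- bot.hand_in(): hands the job in, once; it reports no verdict.
The state is a dict: "t": time; "joint_pos": joint angles; "dq": joint speeds; "joint_torque": joint torques, N m; "tcp_pos": TCP position; "tcp_rot": TCP orientation; "ft_force": force on the tool from outside, world axes, zero at the start; "torque": the same for the moment, N m; "gripper_width": finger opening in m.
Only numpy, scipy, OpenCV 4.12 (cv2) and the standard library are available. Lean on these libraries where they do the work, as an engineer would, in place of code of your own. Each camera call takes 0.05 s, during which the arm holds its last target.

## Task

Move the four reagent bottles from the wells of the white cool tray into the four pockets of the grey workstation block, keeping their order: the leftmost bottle in the tray, as seen from the robot, goes into the leftmost pocket, and so on to the right. Every bottle must end standing upright on the floor of its pocket and let go; do not drop a bottle or tip one over on the way.

Things in the scene. Friction and masses are not known exactly. Their poses are not given: they have to be found in the camera images.
- bottle_dropper: Amber glass dropper bottle, about 65 g: round body 30 mm wide and 48 mm high, then a shoulder, a black screw collar 24 mm wide from 60 to 76 mm above its underside (take it here, fingers closing on the collar), and a narrow black rubber bulb up to 104 mm. Stands upright at the start in its own well. Origin: centre of its underside; z is its upright axis.
- bottle_jar: Squat clear glass jar, about 75 g: round body 36 mm wide and 36 mm high, then a black screw cap 32 mm wide from 42 to 60 mm above its underside, which is its top (take it by the cap). Stands upright at the start in its own well. Origin: centre of its underside; z is its upright axis.
- bottle_square: White plastic bottle of square section, about 70 g: body 28 x 28 mm and 56 mm high (sides along its x and y axes), then a grey round screw cap 26 mm wide from 64 to 84 mm above its underside, which is its top (take it by the cap). Stands upright at the start in its own well. Origin: centre of its underside; z is its upright axis.
- bottle_nozzle: White plastic squeeze bottle, about 45 g: round body 28 mm wide and 48 mm high, then a shoulder, a white collar 24 mm wide from 55 to 70 mm above its underside (take it by the collar), and a thin cone nozzle up to 92 mm. Stands upright at the start in its own well. Origin: centre of its underside; z is its upright axis.
- well_dropper: Aluminium well 54 x 54 x 30 mm, round bore 44 mm wide, 22 mm deep; one of four alike, fixed in the white cool tray in a row, 56 mm apart. Origin: centre of its underside, 6 mm above the bench (bore floor 14 mm, top 36 mm above the bench). y axis along the row, to the left seen from the robot. At the start the dropper bottle stands in it.
- well_jar: Aluminium well 54 x 54 x 30 mm, round bore 44 mm wide, 22 mm deep; one of four alike, fixed in the white cool tray in a row, 56 mm apart. Origin: centre of its underside, 6 mm above the bench (bore floor 14 mm, top 36 mm above the bench). y axis along the row, to the left seen from the robot. At the start the jar stands in it.
- well_square: Aluminium well 54 x 54 x 30 mm, round bore 44 mm wide, 22 mm deep; one of four alike, fixed in the white cool tray in a row, 56 mm apart. Origin: centre of its underside, 6 mm above the bench (bore floor 14 mm, top 36 mm above the bench). y axis along the row, to the left seen from the robot. At the start the square bottle stands in it.
- well_nozzle: Aluminium well 54 x 54 x 30 mm, round bore 44 mm wide, 22 mm deep; one of four alike, fixed in the white cool tray in a row, 56 mm apart. Origin: centre of its underside, 6 mm above the bench (bore floor 14 mm, top 36 mm above the bench). y axis along the row, to the left seen from the robot. At the start the nozzle bottle stands in it.
- rack: Grey block fixed on the bench. Front part 68 mm deep, 236 mm long, 38 mm high with a row of four square pockets 46 x 46 mm, 26 mm deep, floors 12 mm above the bench; a 32 mm high ledge 50 mm deep behind it, a low strip before it. Origin: bench height, under the row's middle. x points away from the robot, y along the row to the left. Pocket centres: x = 0, y = +84, +28, -28, -84 mm (left to right).
- tray: White cool tray fixed on the bench, 88 mm deep, 262 mm long, walls 22 mm high, low steel grips at both ends; the four aluminium wells stand in it in a row. Origin: centre of its underside. x points away from the robot, y along the row to the left seen from the robot. Well centres: x = 0, y = +84, +28, -28, -84 mm (left to right).
Mind the look-alikes: they are no part of the job. Leave any purple look-alike of the bottle_nozzle alone.

How it is judged:
At the end, for the whole second after the job is handed in: Each bottle stands in the pocket of the same rank from the left as the well it started in: within 12 mm of the pocket's centre along each axis, underside on the floor (8 to 17 mm above the bench), tilt under 0.12 rad, at rest (under 0.02 m/s), released (((y of well_dropper in the frame of tray between 0.056 and 0.112 m and y of bottle_dropper in the frame of rack between 0.072 and 0.096 m) or (y of well_dropper in the frame of tray between 0 and 0.056 m and y of bottle_dropper in the frame of rack between 0.016 and 0.04 m) or (y of well_dropper in the frame of tray between -0.056 and 0 m and y of bottle_dropper in the frame of rack between -0.04 and -0.016 m) or (y of well_dropper in the frame of tray between -0.112 and -0.056 m and y of bottle_dropper in the frame of rack between -0.096 and -0.072 m)) and x of bottle_dropper in the frame of rack between -0.012 and 0.012 m and z of bottle_dropper in the frame of rack between 0.008 and 0.017 m and angle between each of bottle_dropper, bottle_jar, bottle_square, bottle_nozzle's own z axis and vertical below 0.12 rad and linear speed of each of bottle_dropper, bottle_jar, bottle_square, bottle_nozzle below 0.02 m/s and angular speed of each of bottle_dropper, bottle_jar, bottle_square, bottle_nozzle below 0.3 rad/s and contact force between each of bottle_dropper, bottle_jar, bottle_square, bottle_nozzle and the fingers below 0.05 N and ((y of well_jar in the frame of tray between 0.056 and 0.112 m and y of bottle_jar in the frame of rack between 0.072 and 0.096 m) or (y of well_jar in the frame of tray between 0 and 0.056 m and y of bottle_jar in the frame of rack between 0.016 and 0.04 m) or (y of well_jar in the frame of tray between -0.056 and 0 m and y of bottle_jar in the frame of rack between -0.04 and -0.016 m) or (y of well_jar in the frame of tray between -0.112 and -0.056 m and y of bottle_jar in the frame of rack between -0.096 and -0.072 m)) and x of bottle_jar in the frame of rack between -0.012 and 0.012 m and z of bottle_jar in the frame of rack between 0.008 and 0.017 m and ((y of well_square in the frame of tray between 0.056 and 0.112 m and y of bottle_square in the frame of rack between 0.072 and 0.096 m) or (y of well_square in the frame of tray between 0 and 0.056 m and y of bottle_square in the frame of rack between 0.016 and 0.04 m) or (y of well_square in the frame of tray between -0.056 and 0 m and y of bottle_square in the frame of rack between -0.04 and -0.016 m) or (y of well_square in the frame of tray between -0.112 and -0.056 m and y of bottle_square in the frame of rack between -0.096 and -0.072 m)) and x of bottle_square in the frame of rack between -0.012 and 0.012 m and z of bottle_square in the frame of rack between 0.008 and 0.017 m and ((y of well_nozzle in the frame of tray between 0.056 and 0.112 m and y of bottle_nozzle in the frame of rack between 0.072 and 0.096 m) or (y of well_nozzle in the frame of tray between 0 and 0.056 m and y of bottle_nozzle in the frame of rack between 0.016 and 0.04 m) or (y of well_nozzle in the frame of tray between -0.056 and 0 m and y of bottle_nozzle in the frame of rack between -0.04 and -0.016 m) or (y of well_nozzle in the frame of tray between -0.112 and -0.056 m and y of bottle_nozzle in the frame of rack between -0.096 and -0.072 m)) and x of bottle_nozzle in the frame of rack between -0.012 and 0.012 m and z of bottle_nozzle in the frame of rack between 0.008 and 0.017 m); the robot touches nothing.
It fails at once if a bottle dropped (faster than 0.9 m/s while the fingers do not hold it, as after a fall of 4 cm) ((contact force between bottle_dropper and the fingers below 0.05 N and linear speed of bottle_dropper above 0.9 m/s) or (contact force between bottle_jar and the fingers below 0.05 N and linear speed of bottle_jar above 0.9 m/s) or (contact force between bottle_square and the fingers below 0.05 N and linear speed of bottle_square above 0.9 m/s) or (contact force between bottle_nozzle and the fingers below 0.05 N and linear speed of bottle_nozzle above 0.9 m/s)).
It fails at once if a bottle tipped over (leaning more than 0.8 rad) (angle between any of bottle_dropper, bottle_jar, bottle_square, bottle_nozzle's own z axis and vertical above 0.8 rad).
It also fails if it takes over 106 s, if anything falls off the work surface, if the arm or the gripper's body presses on something with over 40 N, if the wrist force passes 120 N, or if a joint passes its speed limit or range.

## Working session

There is one attempt and no reset: what is moved stays moved. The work goes in short steps, Python scripts to look and compute and a tool call to move; the robot and the scene stay as the last step left them, time stands still between calls to the robot, and variables do not carry over. Pictures are saved under pics/ and viewed, and the job is handed in when it is done.

Besides the shell and the picture viewer there is one more tool, called as name([rows], argument=value, ...), one row to a line, values as JSON. play_rows: Moves the arm, as the interface text tells. Its arguments: {"type":"object","properties":{"motion":{"type":"array"},"squeeze":{"type":"number"}},"required":["motion"]}

```bash
ls; mkdir -p pics
python3 - <<'E'
from cell import bot
import cv2,numpy as np
s=bot.read_state(); print(s)
print(bot.hold_point_z)
for n in ['side','top','wrist']:
    f=bot.grab_frame(n); cv2.imwrite(f'pics/{n}0.png',f['image']); print(n,f['mtx'],f['origin'],f['rotation'])
E
```

```text
pics
{'t': 0.0, 'joint_pos': array([-1.30819634,  0.53720082, -0.00444822,  1.53888843,  0.00263864,
        1.06728757, -0.07120715]), 'dq': array([-2.65121659e-06,  5.85124626e-04,  6.13256676e-04,  6.00055468e-04,
        9.32599594e-04,  5.96000835e-04,  2.41276912e-04]), 'joint_torque': array([-1.72062453e-03, -5.83387005e+01,  1.04810905e+00, -2.59103537e+01,
        1.23985295e-02,  9.49818583e-03,  1.21706890e-05]), 'tcp_pos': array([0.20970603, 0.61456503, 0.23038459]), 'tcp_rot': array([-1.34815402, -0.96278159,  0.96501491]), 'ft_force': array([-0.65710556,  0.4754862 ,  0.03416915]), 'torque': array([-9.80403201e-04,  2.55740956e-02,  9.73725798e-05]), 'gripper_width': 0.085734137373488}
0.0187
side [[536.48966275   0.         273.34253474]
 [  0.         536.48966275 214.43213007]
 [  0.           0.           1.        ]] [ 0.37868638 -0.78194774  0.80215906] [-2.31187554  0.14781834 -0.07195766]
top [[426.97958602   0.         279.39856683]
 [  0.         426.97958602 210.50308777]
 [  0.           0.           1.        ]] [ 0.38626906 -0.01680247  1.00312498] [-2.16826554  2.15114791 -0.09088521]
wrist [[325.1922621    0.         282.56570254]
 [  0.         325.1922621  204.38771304]
 [  0.           0.           1.        ]] [0.13146668 0.64064631 0.37340973] [2.32687207 1.66878525 0.27266971]
```

View pics/side0.png

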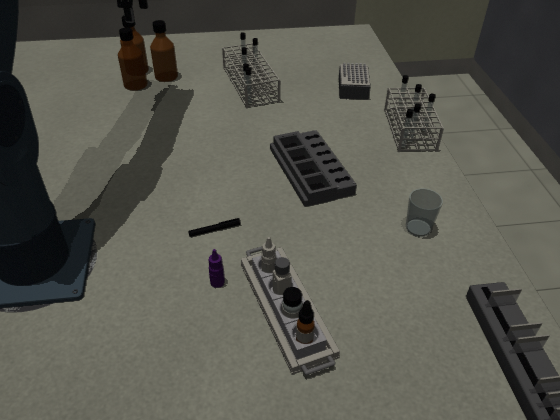

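View pics/top0.png

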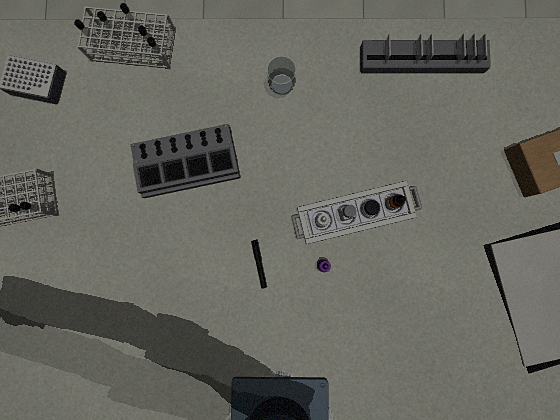

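View pics/wrist0.png

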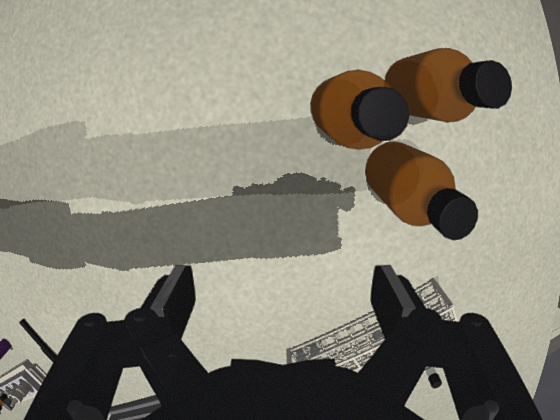

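Run:
```python
from cell import bot
from scipy.spatial.transform import Rotation as R
s=bot.read_state();print(R.from_rotvec(s['tcp_rot']).as_matrix())
```

```text
[[ 3.22854919e-01 -3.03593463e-04 -9.46448419e-01]
 [ 9.46447541e-01 -1.29599755e-03  3.22855035e-01]
 [-1.32461151e-03 -9.99999114e-01 -1.31083898e-04]]
```

Run:
```python
import cv2
t=cv2.imread('pics/top0.png'); s=cv2.imread('pics/side0.png')
cv2.imwrite('pics/t_tray.png',cv2.resize(t[175:280,285:425],None,fx=5.5,fy=5.5,interpolation=cv2.INTER_CUBIC))
cv2.imwrite('pics/t_rack.png',cv2.resize(t[115:205,120:250],None,fx=6,fy=6,interpolation=cv2.INTER_CUBIC))
cv2.imwrite('pics/s_tray.png',cv2.resize(s[230:375,200:345],None,fx=4,fy=4,interpolation=cv2.INTER_CUBIC))
cv2.imwrite('pics/s_rack.png',cv2.resize(s[120:210,260:360],None,fx=6,fy=6,interpolation=cv2.INTER_CUBIC))
```

```text
(no output)
```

View pics/t_tray.png

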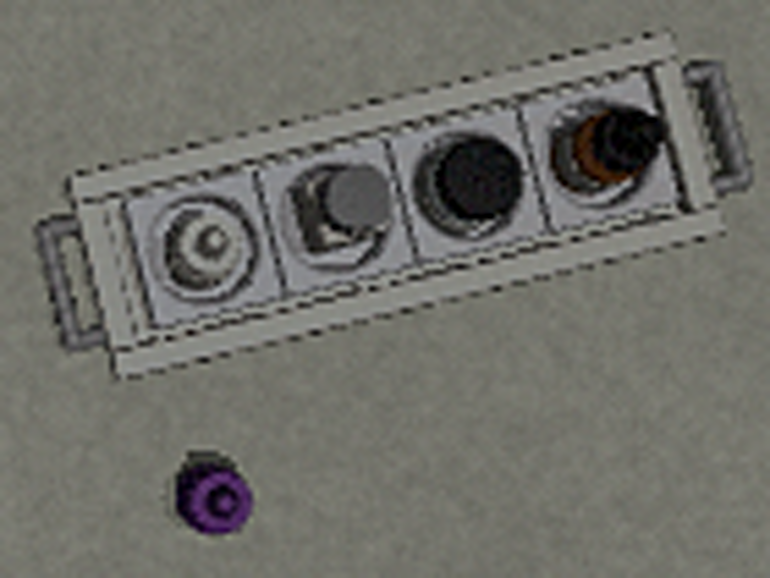

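View pics/t_rack.png

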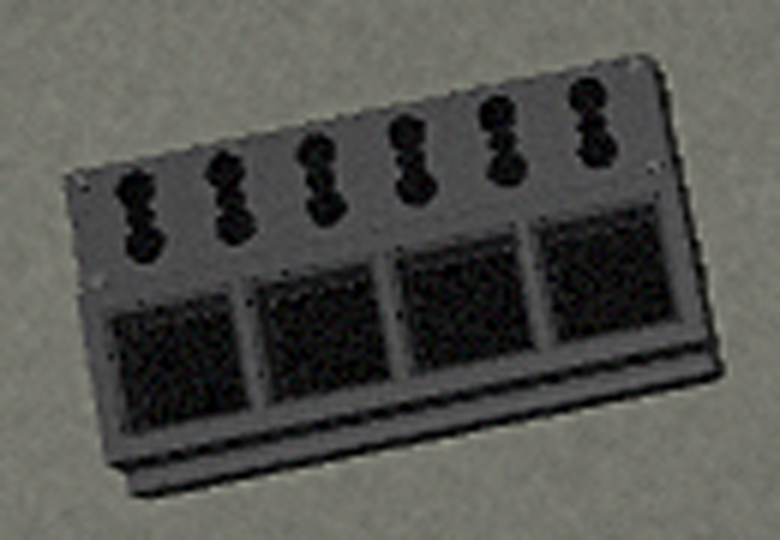

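View pics/s_tray.png

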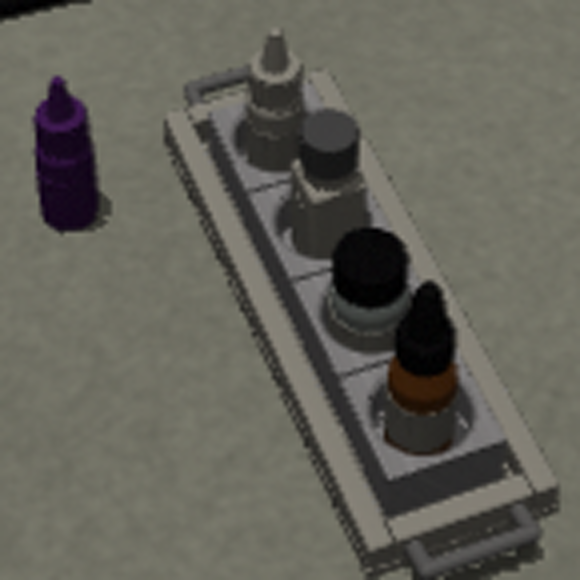

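View pics/s_rack.png

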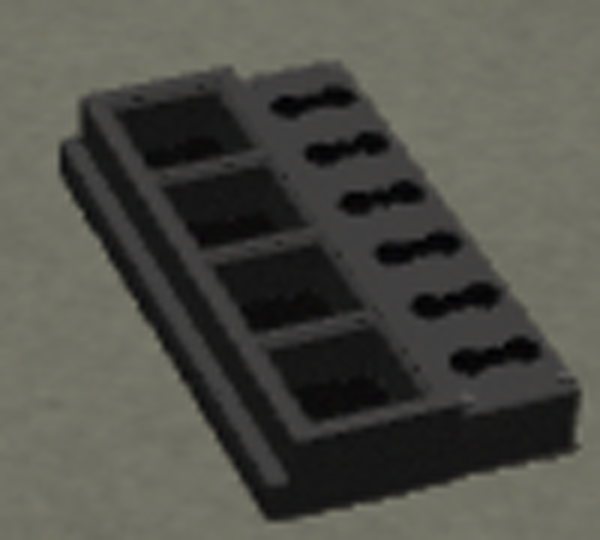

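The top view shows the tray (left to right: nozzle, square, jar, dropper) and the rack with four dark pockets. The six dumbbells on the ledge are flat slots, and the purple look-alike stands at about (323,265), in front of the tray.

```bash
cat > h.py <<'E'
import numpy as np,cv2
from scipy.spatial.transform import Rotation as R
CAM={'side':(np.array([[536.48966275,0,273.34253474],[0,536.48966275,214.43213007],[0,0,1]]),np.array([0.37868638,-0.78194774,0.80215906]),R.from_rotvec([-2.31187554,0.14781834,-0.07195766]).as_matrix()),
'top':(np.array([[426.97958602,0,279.39856683],[0,426.97958602,210.50308777],[0,0,1]]),np.array([0.38626906,-0.01680247,1.00312498]),R.from_rotvec([-2.16826554,2.15114791,-0.09088521]).as_matrix())}
def ray(cam,uv):
    K,o,M=CAM[cam]; d=M@np.linalg.solve(K,[uv[0],uv[1],1]); return o,d/np.linalg.norm(d)
def fray(f,uv):
    K=f['mtx'];x=(uv[0]-K[0,2])/K[0,0];y=(uv[1]-K[1,2])/K[1,1];th=np.hypot(x,y)
    v=np.array([0,0,1.]) if th<1e-9 else np.array([np.sin(th)*x/th,np.sin(th)*y/th,np.cos(th)])
    return np.array(f['origin']),R.from_rotvec(f['rotation']).as_matrix()@v
def onz(od,z): o,d=od; return o+d*(z-o[2])/d[2]
def tri(*rays):
    A=np.zeros((3,3));b=np.zeros(3)
    for o,d in rays:
        P=np.eye(3)-np.outer(d,d);A+=P;b+=P@o
    x=np.linalg.solve(A,b); return x,max(np.linalg.norm((np.eye(3)-np.outer(d,d))@(x-o)) for o,d in rays)
E
cat > m0.py <<'E'
from h import *
np.set_printoptions(precision=4,suppress=True)
tt=lambda u,v:(285+(u+.5)/5.5-.5,175+(v+.5)/5.5-.5)
tr=lambda u,v:(120+(u+.5)/6-.5,115+(v+.5)/6-.5)
st=lambda u,v:(200+(u+.5)/4-.5,230+(v+.5)/4-.5)
sr=lambda u,v:(260+(u+.5)/6-.5,120+(v+.5)/6-.5)
def T(n,a,b):
    print(n,*tri(ray('top',a),ray('side',b)))
T('sqcap',tt(360,200),st(330,132)); T('jarcap',tt(482,175),st(371,256)); T('nozzle tip',tt(213,240),st(276,35)); T('bulb tip',tt(654,129),st(430,289))
c=[onz(ray('top',tt(*p)),.022) for p in [(72,180),(668,35),(722,225),(118,378)]]
c=np.array(c);print(c,c.mean(0)); print([np.linalg.norm(c[i]-c[i-1]) for i in range(4)])
e=(c[0]+c[3]-c[1]-c[2]);print('tray yaw',np.arctan2(-e[0],e[1]))
P=[[(105,318),(232,293),(250,405),(125,432)],[(258,288),(375,262),(393,376),(270,404)],[(395,256),(520,230),(537,345),(415,373)],[(540,228),(660,203),(676,318),(556,343)]]
ce=[]
for q in P:
    w=np.array([onz(ray('top',tr(*p)),.038) for p in q]);ce.append(w.mean(0));print(w.mean(0))
ce=np.array(ce);print('rack',ce.mean(0));e=ce[0]-ce[3];print('yaw',np.arctan2(-e[0],e[1]),np.linalg.norm(e))
T('rack pocket4 near corner right front', tr(556,343),sr(300,440))
T('rack p1 back-left',tr(105,318),sr(115,110))
T('p4 back right',tr(660,203),sr(425,395))
E
python3 m0.py
```

```text
sqcap [ 0.4803 -0.1498  0.0963] 0.00041786720229737627
jarcap [ 0.4921 -0.2017  0.0721] 0.0005415363792700616
nozzle tip [ 0.4636 -0.0925  0.102 ] 0.00016506362502478468
bulb tip [ 0.5054 -0.2577  0.1179] 3.973153583055197e-05
[[ 0.4951 -0.0401  0.022 ]
 [ 0.5582 -0.2905  0.022 ]
 [ 0.4781 -0.3112  0.022 ]
 [ 0.4123 -0.0597  0.022 ]] [ 0.4859 -0.1754  0.022 ]
[np.float64(0.08506446115868421), np.float64(0.25818544239889984), np.float64(0.08275816393174913), np.float64(0.25998794095569094)]
tray yaw 0.2513344958880934
[0.5662 0.3026 0.038 ]
[0.578  0.2466 0.038 ]
[0.5906 0.1919 0.038 ]
[0.6018 0.1377 0.038 ]
rack [0.5842 0.2197 0.038 ]
yaw 0.21260984132366798 0.1686788090836445
rack pocket4 near corner right front [ 0.59    0.1678 -0.0223] 0.0038300801971523474
rack p1 back-left [0.5631 0.3329 0.0305] 0.02121476989381177
p4 back right [0.6291 0.1182 0.0384] 0.0001445035033610895
```

```bash
cat > w.py <<'E'
from h import *
np.set_printoptions(precision=4,suppress=True)
def go(p,yaw,s):
    """shift in tool units to reach TCP p with tool-x heading yaw"""
    M=R.from_rotvec(s['tcp_rot']).as_matrix(); d=M.T@(np.array(p)-s['tcp_pos'])
    h=np.arctan2(M[1,0],M[0,0]); t=-(yaw-h); t=(t+np.pi)%(2*np.pi)-np.pi
    return d/.3, t/np.pi
E
python3 - <<'E'
from w import *
from cell import bot
s=bot.read_state()
M=R.from_rotvec(s['tcp_rot']).as_matrix();W=R.from_rotvec([2.32687207,1.66878525,0.27266971]).as_matrix()
print('cam in tool',M.T@W, M.T@(np.array([0.13146668,0.64064631,0.37340973])-s['tcp_pos']))
print(go((.60,.17,.23),.2126,s))
E
```

```text
cam in tool [[ 1.      0.002   0.0006]
 [ 0.0001 -0.32    0.9474]
 [ 0.002  -0.9474 -0.32  ]] [-0.0009 -0.1428  0.0824]
(array([-0.9831,  0.0036, -1.7098]), np.float64(0.32768463170778156))
```

play_rows([
  {"slide":[-0.45,0,-0.8],"spin":0.3277,"jaw":1},
  {"slide":[-0.45,0,-0.8],"spin":0.3277,"jaw":1},
  {"slide":[-0.45,0,-0.8],"spin":0.3277,"jaw":1},
  {"slide":[-0.45,0,-0.8],"spin":0.3277,"jaw":1},
  {"slide":[-0.45,0,-0.8],"spin":0.3277,"jaw":1},
  {"slide":[-0.45,0,-0.8],"spin":0.3277,"jaw":1},
  {"slide":[-0.45,0,-0.8],"spin":0.3277,"jaw":1},
  {"slide":[-0.45,0,-0.8],"spin":0.3277,"jaw":1},
  {"slide":[-0.45,0,-0.8],"spin":0.3277,"jaw":1},
])

```text
t: 0.9
tcp_pos: [0.3951, 0.4077, 0.2313]
tcp_rot: [-1.566, -0.158, 0.158]
ft_force: [0.2, 0.6, -0.7]
gripper_width: 0.0856
```

Run:
```python
from w import *
from cell import bot
s=bot.read_state();print(s['t'],s['tcp_pos'])
print(go((.60,.15,.23),.2126,s))
```

```text
0.9 [0.3951 0.4077 0.2313]
(array([ 0.4971,  0.0052, -0.9782]), np.float64(-0.003521801750258427))
```

play_rows([
  {"slide":[0.5,0,-0.98],"spin":0,"jaw":1},
  {"slide":[0.5,0,-0.98],"spin":0,"jaw":1},
  {"slide":[0.5,0,-0.98],"spin":0,"jaw":1},
  {"slide":[0.5,0,-0.98],"spin":0,"jaw":1},
  {"slide":[0.5,0,-0.98],"spin":0,"jaw":1},
  {"slide":[0.5,0,-0.98],"spin":0,"jaw":1},
  {"slide":[0.5,0,-0.98],"spin":0,"jaw":1},
  {"slide":[0.5,0,-0.98],"spin":0,"jaw":1},
  {"slide":[0.5,0,-0.98],"spin":0,"jaw":1},
  {"slide":[0.5,0,-0.98],"spin":0,"jaw":1},
  {"slide":[0.5,0,-0.98],"spin":0,"jaw":1},
])

```text
t: 1.82
tcp_pos: [0.6015, 0.1548, 0.2308]
tcp_rot: [-1.564, -0.166, 0.168]
ft_force: [-0.4, 1.0, -0.2]
gripper_width: 0.0853
```

```bash
cat > snap.py <<'E'
import sys,pickle,cv2
from cell import bot
f=bot.grab_frame('wrist'); n=sys.argv[1]
pickle.dump((f,bot.read_state()),open(n+'.pkl','wb')); cv2.imwrite(f'pics/{n}.png',cv2.resize(f['image'],(800,600),interpolation=cv2.INTER_CUBIC))
from w import *
s=bot.read_state();print(s['t'],s['tcp_pos'],f['origin'])
E
python3 snap.py r1
```

```text
1.8667 [0.6011 0.1558 0.2309] [0.5839 0.2344 0.3738]
```

View pics/r1.png

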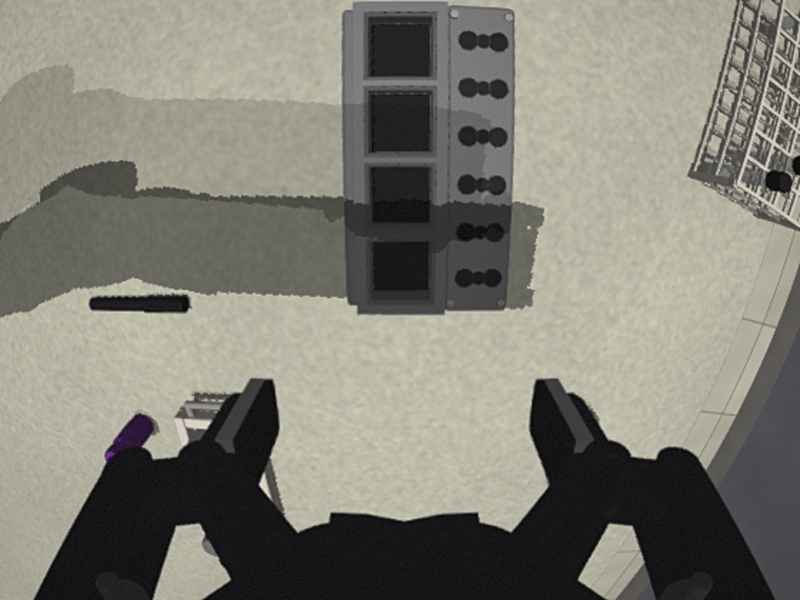

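Run:
```python
import pickle,cv2
f,_=pickle.load(open('r1.pkl','rb'));c=f['image'][0:225,235:365]
cv2.imwrite('pics/r1c.png',cv2.convertScaleAbs(cv2.resize(c,None,fx=2.66,fy=2.66,interpolation=cv2.INTER_CUBIC),alpha=1.8))
```

```text
(no output)
```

View pics/r1c.png

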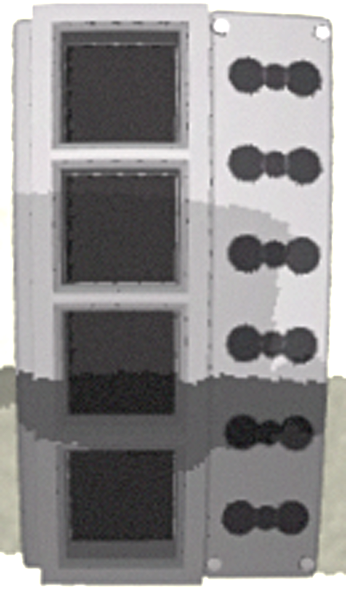

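```bash
cat > m1.py <<'E'
from w import *
import pickle
f,_=pickle.load(open('r1.pkl','rb'))
c=lambda u,v:(235+(u+.5)/2.66-.5,(v+.5)/2.66-.5)
pts={'P1':[(54,24),(188,24),(188,145),(53,145)],'P2':[(53,160),(188,160),(187,292),(53,292)],'mid12':[(54,152),(188,152)],'mid23':[(54,298),(187,298)],'outer':[(35,8),(210,5),(209,583),(42,583)]}
for k,q in pts.items():
    w=np.array([onz(fray(f,c(*p)),.038) for p in q]);print(k,w.mean(0));
    if k=='outer' or k[0]=='P':print(w[:,:2].tolist(),[np.linalg.norm(w[i]-w[i-1]) for i in range(4)])
E
python3 m1.py
```

```text
P1 [0.566  0.3035 0.038 ]
[[0.5359233328761362, 0.32220270878215984], [0.5857688907037801, 0.33290712050281246], [0.5961639856740463, 0.284794363568319], [0.5461628653393815, 0.27402130151531623]] [np.float64(0.04925744645512295), np.float64(0.05098199746414645), np.float64(0.049222915184683046), np.float64(0.05114851806963202)]
P2 [0.5778 0.2484 0.038 ]
[[0.5474164317914559, 0.26821961419544055], [0.5974369689701395, 0.27900245877568], [0.608318074626827, 0.22863773868170023], [0.5580662656166023, 0.21776324616394843]] [np.float64(0.05156805246887468), np.float64(0.05116956006148252), np.float64(0.05152672598231836), np.float64(0.05141496762926856)]
mid12 [0.5719 0.2767 0.038 ]
mid23 [0.5839 0.221  0.038 ]
outer [0.5852 0.2212 0.038 ]
[[0.5272491151403451, 0.327544788417492], [0.5922673513589031, 0.34285717675201444], [0.6446479428003108, 0.11463924988850205], [0.5765396961639312, 0.09976228803783282]] [np.float64(0.23305456197391233), np.float64(0.06679700799795917), np.float64(0.23415197736007093), np.float64(0.0697141108656503)]
```

play_rows([
  {"slide":[0,0,-0.3],"spin":0,"jaw":1},
  {"slide":[0,0,-0.3],"spin":0,"jaw":1},
  {"slide":[0,0,-0.3],"spin":0,"jaw":1},
  {"slide":[0,0,-0.3],"spin":0,"jaw":1},
])

```text
t: 2.2
tcp_pos: [0.6211, 0.063, 0.2316]
tcp_rot: [-1.566, -0.164, 0.164]
ft_force: [-0.9, 0.1, 0.2]
gripper_width: 0.0858
```

```bash
python3 snap.py r2
python3 - <<'E'
import pickle,cv2
f,_=pickle.load(open('r2.pkl','rb'));c=f['image'][0:225,235:365]
cv2.imwrite('pics/r2c.png',cv2.convertScaleAbs(cv2.resize(c,None,fx=2.66,fy=2.66,interpolation=cv2.INTER_CUBIC),alpha=1.8))
E
```

```text
2.25 [0.6207 0.0662 0.2314] [0.6035 0.143  0.3744]
```

View pics/r2c.png

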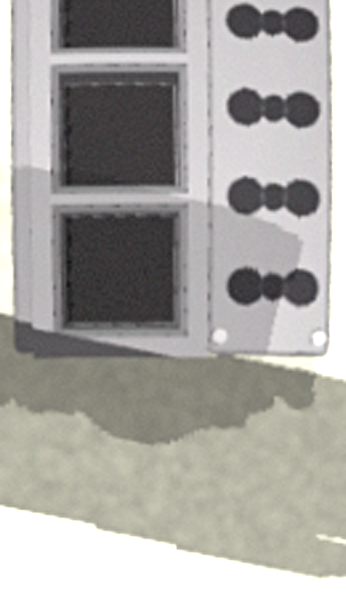

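```bash
cat > m2.py <<'E'
from w import *
import pickle
f,_=pickle.load(open('r1.pkl','rb'));g,s=pickle.load(open('r2.pkl','rb'))
c=lambda u,v:(235+(u+.5)/2.66-.5,(v+.5)/2.66-.5)
for a,b in [((214,565),(218,336)),((307,564),(320,338)),((54,298),(52,59)),((187,298),(187,60)),((54,152+3),(54,152+3))][:4]:
    print(tri(fray(f,c(*a)),fray(g,c(*b))))
for q in [[(52,68),(187,68),(187,193),(52,193)],[(53,205),(187,205),(187,335),(53,335)],[(53,199),(187,199)],[(52,59),(187,60)]]:
    w=np.array([onz(fray(g,c(*p)),.038) for p in q]);print(w.mean(0))
cen=np.array([.5845,.2208]);
for y in (.084,.028,-.028,-.084):print(cen+y*np.array([-np.sin(.2126),np.cos(.2126)]))
print(go((.486+.25*.03,-.175-.03,.25),.2513,s))
E
python3 m2.py
```

```text
(array([0.6446, 0.1223, 0.0365]), np.float64(0.0003893280515445365))
(array([0.684 , 0.1309, 0.0357]), np.float64(0.00020116241115748323))
(array([0.559 , 0.2156, 0.0396]), np.float64(1.3876199023051373e-05))
(array([0.609 , 0.2264, 0.037 ]), np.float64(8.895521893780088e-05))
[0.5899 0.1932 0.038 ]
[0.6015 0.1394 0.038 ]
[0.5958 0.1665 0.038 ]
[0.5839 0.221  0.038 ]
[0.5668 0.3029]
[0.5786 0.2482]
[0.5904 0.1934]
[0.6022 0.1387]
(array([-0.6045, -0.0623, -0.7947]), np.float64(-0.012618525883665993))
```

Run:
```python
from w import *
import pickle
_,s=pickle.load(open('r2.pkl','rb'));print(go((.50,-.235,.24),.2513,s))
```

```text
(array([-0.6043, -0.029 , -0.897 ]), np.float64(-0.012618525883665993))
```

play_rows([
  {"slide":[-0.6,-0.03,-0.87],"spin":-0.0126,"jaw":1},
  {"slide":[-0.6,-0.03,-0.87],"spin":-0.0126,"jaw":1},
  {"slide":[-0.6,-0.03,-0.87],"spin":-0.0126,"jaw":1},
  {"slide":[-0.6,-0.03,-0.87],"spin":-0.0126,"jaw":1},
  {"slide":[-0.6,-0.03,-0.87],"spin":-0.0126,"jaw":1},
  {"slide":[-0.6,-0.03,-0.87],"spin":-0.0126,"jaw":1},
  {"slide":[-0.6,-0.03,-0.87],"spin":-0.0126,"jaw":1},
  {"slide":[-0.6,-0.03,-0.87],"spin":-0.0126,"jaw":1},
  {"slide":[-0.6,-0.03,-0.87],"spin":-0.0126,"jaw":1},
  {"slide":[-0.6,-0.03,-0.87],"spin":-0.0126,"jaw":1},
])

```text
t: 3.08
tcp_pos: [0.5004, -0.2259, 0.2404]
tcp_rot: [-1.561, -0.199, 0.197]
ft_force: [-0.0, 0.9, 0.6]
gripper_width: 0.0852
```

```bash
python3 snap.py t1
```

```text
3.1333 [ 0.5011 -0.2244  0.2402] [ 0.4793 -0.1471  0.3834]
```

View pics/t1.png

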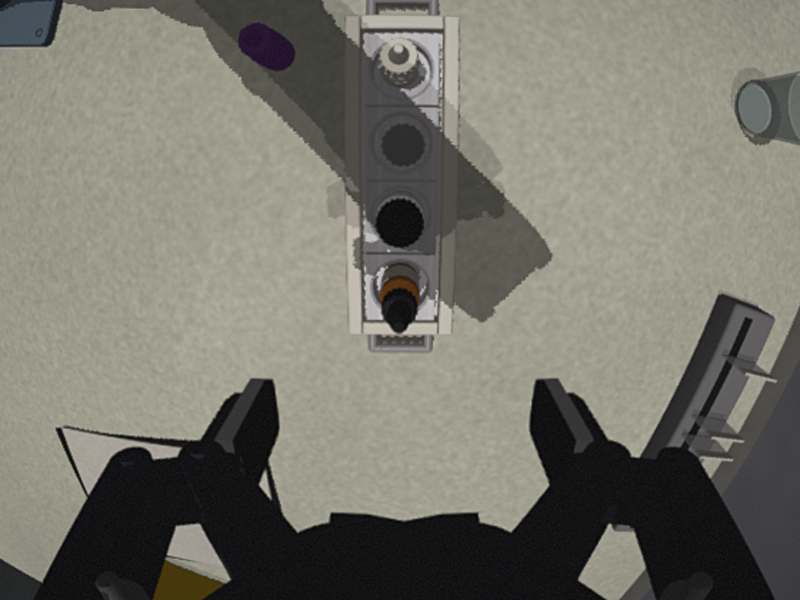

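Run:
```python
import pickle,cv2
f,_=pickle.load(open('t1.pkl','rb'));c=f['image'][5:245,230:335]
cv2.imwrite('pics/t1c.png',cv2.convertScaleAbs(cv2.resize(c,None,fx=2.5,fy=2.5,interpolation=cv2.INTER_CUBIC),alpha=1.8))
```

```text
(no output)
```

View pics/t1c.png

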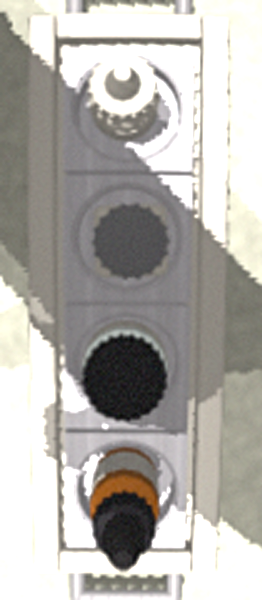

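```bash
cat > m3.py <<'E'
from w import *
import pickle
from m0 import tt,st
f,s=pickle.load(open('t1.pkl','rb'))
c=lambda u,v:(230+(u+.5)/2.5-.5,5+(v+.5)/2.5-.5)
print('----')
D={'nozzle':((124,73),tt(213,240),st(276,35),.106),'square':((131,240),tt(360,200),st(330,132),.098),'jar':((125,374),tt(482,175),st(371,256),.074),'dropper':((124,553),tt(654,129),st(430,289),.118)}
for k,(a,b,d,z) in D.items():
    r=[fray(f,c(*a)),ray('top',b),ray('side',d)]
    print(k,*tri(*r),'| w/t',tri(r[0],r[1])[0],'w/s',tri(r[0],r[2])[0],'onz',onz(r[0],z)[:2],onz(r[1],z)[:2],onz(r[2],z)[:2])
q=np.array([onz(fray(f,c(*p)),.036) for p in [(62,172),(196,173),(64,303),(193,303),(65,430),(190,430)]]);print(q)
o=np.array([onz(fray(f,c(*p)),.022) for p in [(30,17),(229,17),(34,568),(222,568)]]);print(o,o.mean(0))
E
python3 m3.py | sed -n '/----/,$p'
```

```text
----
nozzle [ 0.4633 -0.0926  0.1022] 0.0006013905178943042 | w/t [ 0.463  -0.0926  0.1029] w/s [ 0.4632 -0.0928  0.1025] onz [ 0.4629 -0.0934] [ 0.4631 -0.0922] [ 0.4633 -0.0965]
square [ 0.4801 -0.1494  0.096 ] 0.0007692566157354179 | w/t [ 0.4795 -0.1488  0.102 ] w/s [ 0.4803 -0.1488  0.0953] onz [ 0.4797 -0.1487] [ 0.4797 -0.1496] [ 0.4805 -0.1513]
jar [ 0.4917 -0.2009  0.0713] 0.001615431371242317 | w/t [ 0.4891 -0.1945  0.1055] w/s [ 0.4912 -0.2     0.07  ] onz [ 0.4904 -0.1993] [ 0.4925 -0.2014] [ 0.4913 -0.2033]
dropper [ 0.5053 -0.2564  0.1158] 0.0019004251666312649 | w/t [ 0.5078 -0.2644  0.0921] w/s [ 0.5053 -0.2551  0.1144] onz [ 0.5043 -0.2536] [ 0.5054 -0.2577] [ 0.5053 -0.2578]
[[ 0.4444 -0.1278  0.036 ]
 [ 0.4988 -0.1142  0.036 ]
 [ 0.4589 -0.1822  0.036 ]
 [ 0.512  -0.1684  0.036 ]
 [ 0.4724 -0.2364  0.036 ]
 [ 0.5257 -0.2226  0.036 ]]
[[ 0.4112 -0.0609  0.022 ]
 [ 0.4954 -0.0391  0.022 ]
 [ 0.473  -0.3109  0.022 ]
 [ 0.5615 -0.2879  0.022 ]] [ 0.4853 -0.1747  0.022 ]
```

Run:
```python
import pickle,cv2,numpy as np
from cell import bot
f,_=pickle.load(open('t1.pkl','rb'));c=f['image'][250:420,100:460]
a=cv2.convertScaleAbs(cv2.resize(c,None,fx=2.2,fy=2.2,interpolation=cv2.INTER_CUBIC),alpha=3)
cv2.imwrite('pics/fing.png',a)
s=bot.grab_frame('side');cv2.imwrite('pics/s2.png',cv2.convertScaleAbs(cv2.resize(s['image'][60:400,100:450],None,fx=1.7,fy=1.7,interpolation=cv2.INTER_CUBIC),alpha=2))
```

```text
(no output)
```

View pics/fing.png

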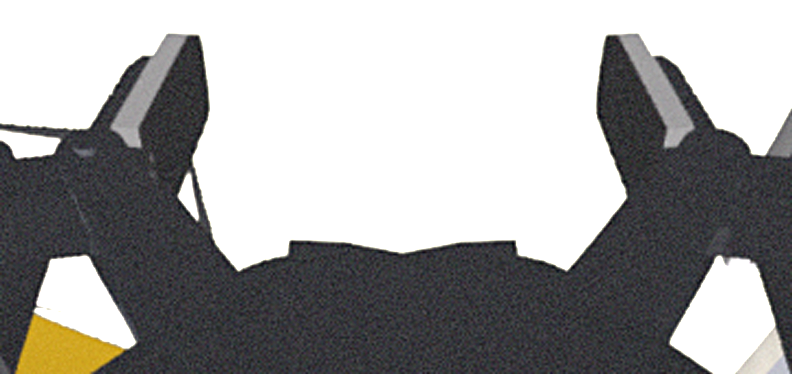

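View pics/s2.png

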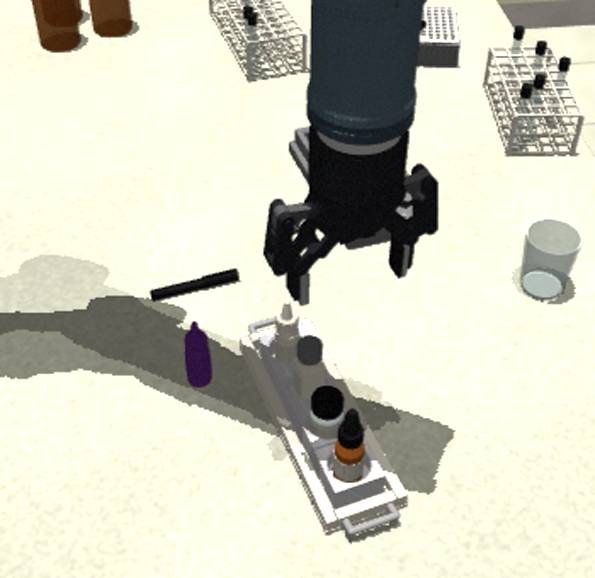

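```bash
cat > n.py <<'E'
import sys
from w import *
from cell import bot
s=bot.read_state();x,y,z,w=map(float,sys.argv[1:5]);print(s['t'],s['tcp_pos'],s['tcp_rot'],s['gripper_width'],s['ft_force']);print(*go((x,y,z),w,s))
E
python3 n.py .463 -.0932 .066 .2513
```

```text
3.1833 [ 0.5014 -0.2238  0.2401] [-1.5598 -0.2016  0.2008] 0.08526864695914632 [ 1.1618 -0.3963  1.1169]
[-0.014   0.581   0.4526] 0.0016114440042515228
```

play_rows([
  {"slide":[-0.014,0,0.4526],"spin":0.0016,"jaw":0.4},
  {"slide":[-0.014,0,0.4526],"spin":0.0016,"jaw":0.4},
  {"slide":[-0.014,0,0.4526],"spin":0.0016,"jaw":0.4},
  {"slide":[-0.014,0,0.4526],"spin":0.0016,"jaw":0.4},
  {"slide":[-0.014,0.2,0.4526],"spin":0.0016,"jaw":0.4},
  {"slide":[-0.014,0.28,0.4526],"spin":0.0016,"jaw":0.4},
  {"slide":[-0.014,0.28,0.4526],"spin":0.0016,"jaw":0.4},
  {"slide":[-0.014,0.28,0.4526],"spin":0.0016,"jaw":0.4},
  {"slide":[-0.014,0.28,0.4526],"spin":0.0016,"jaw":0.4},
])

```text
t: 3.93
tcp_pos: [0.4634, -0.0957, 0.1577]
tcp_rot: [-1.562, -0.196, 0.194]
ft_force: [0.6, -0.1, 0.8]
gripper_width: 0.0598
```

```bash
python3 snap.py t2; python3 n.py .463 -.0932 .066 .2513
```

```text
3.9833 [ 0.4639 -0.0961  0.1583] [ 0.4425 -0.0168  0.3006]
3.9833 [ 0.4639 -0.0961  0.1583] [-1.5624 -0.1971  0.1922] 0.05957678873893595 [-0.8006 -0.3359  1.1133]
[-0.0016  0.3077  0.0105] -0.001077145656430486
```

View pics/t2.png

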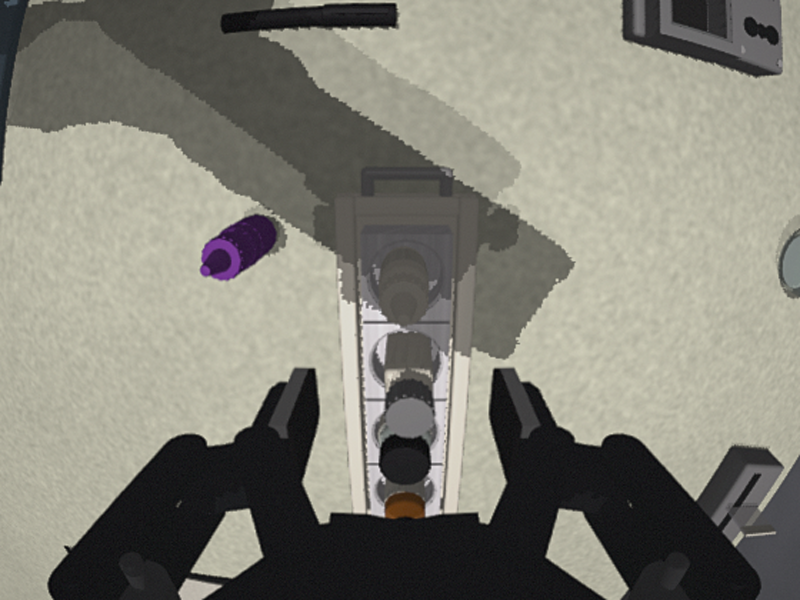

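Run:
```python
from w import *
import pickle
f,_=pickle.load(open('t1.pkl','rb'));g,_=pickle.load(open('t2.pkl','rb'))
c=lambda u,v:(230+(u+.5)/2.5-.5,5+(v+.5)/2.5-.5)
d=lambda u,v:((u+.5)*.7-.5,(v+.5)*.7-.5)
print(tri(fray(f,c(124,73)),fray(g,d(404,318))))
print(tri(fray(f,c(131,240)),fray(g,d(409,418))))
print(tri(fray(f,c(125,374)),fray(g,d(405,459))))
```

```text
(array([ 0.4626, -0.093 ,  0.104 ]), np.float64(0.00015486457228364606))
(array([ 0.4795, -0.1487,  0.0989]), np.float64(0.0001293517483748881))
(array([ 0.4906, -0.2002,  0.0684]), np.float64(9.342429356556198e-06))
```

play_rows([
  {"slide":[-0.002,0.1,0.01],"spin":0,"jaw":0.4},
  {"slide":[-0.002,0.2,0.01],"spin":0,"jaw":0.4},
  {"slide":[-0.002,0.28,0.01],"spin":0,"jaw":0.4},
  {"slide":[-0.002,0.308,0.01],"spin":0,"jaw":0.4},
  {"slide":[-0.002,0.308,0.01],"spin":0,"jaw":0.4},
  {"slide":[-0.002,0.308,0.01],"spin":0,"jaw":0.4},
  {"slide":[-0.002,0.308,0.01],"spin":0,"jaw":-1},
  {"slide":[-0.002,0.308,0.01],"spin":0,"jaw":-1},
  {"slide":[-0.002,0.308,0.01],"spin":0,"jaw":-1},
  {"slide":[-0.002,0.308,0.01],"spin":0,"jaw":-1},
  {"slide":[-0.002,0.308,0.01],"spin":0,"jaw":-1},
  {"slide":[-0.002,0.308,0.01],"spin":0,"jaw":-1},
], squeeze=30)

```text
t: 4.98
tcp_pos: [0.4622, -0.0938, 0.0651]
tcp_rot: [-1.562, -0.196, 0.192]
ft_force: [-0.8, 0.3, 8.0]
gripper_width: 0.0225
```

```bash
python3 n.py .5668 .3029 .166 .2126; python3 snap.py g1
```

```text
4.9833 [ 0.4622 -0.0938  0.0651] [-1.5624 -0.196   0.192 ] 0.022468636749094634 [-0.7734  0.263   7.9684]
[ 0.6624 -0.3354  1.1968] 0.01097156435422429
5.0333 [ 0.4622 -0.0939  0.0651] [ 0.4412 -0.0148  0.208 ]
```

View pics/g1.png

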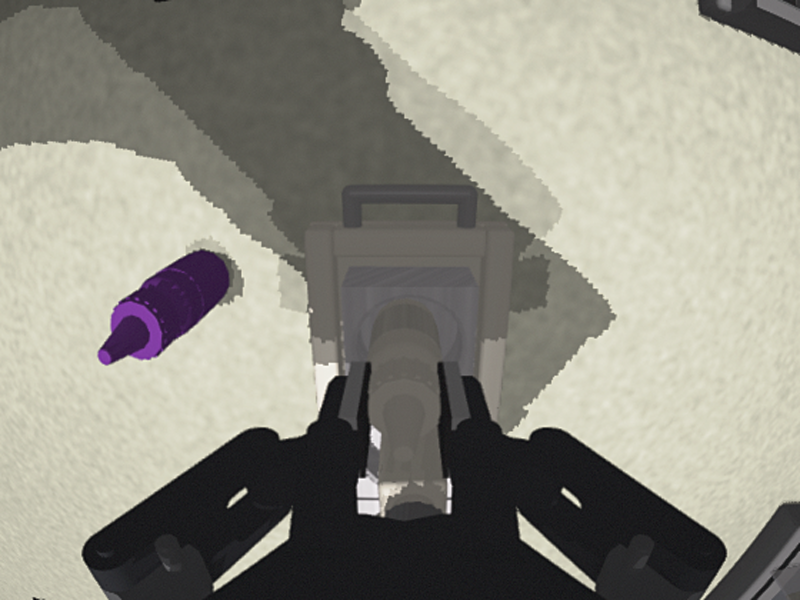

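play_rows([
  {"slide":[0,-0.04,0],"spin":0,"jaw":-1},
  {"slide":[0,-0.1,0],"spin":0,"jaw":-1},
  {"slide":[0,-0.2,0],"spin":0,"jaw":-1},
  {"slide":[0,-0.3,0],"spin":0,"jaw":-1},
  {"slide":[0,-0.34,0],"spin":0,"jaw":-1},
  {"slide":[0,-0.34,0],"spin":0,"jaw":-1},
])

```text
t: 5.53
tcp_pos: [0.4631, -0.094, 0.1691]
tcp_rot: [-1.563, -0.199, 0.189]
ft_force: [1.3, 0.8, -0.7]
gripper_width: 0.0225
```

```bash
python3 snap.py g2;python3 n.py .5668 .3029 .166 .2126
```

```text
5.5833 [ 0.462  -0.0937  0.1674] [ 0.4417 -0.015   0.3119]
5.5833 [ 0.462  -0.0937  0.1674] [-1.5623 -0.197   0.1913] 0.022585792281744416 [ 0.3445  0.8852 -0.0739]
[0.6622 0.0061 1.1961] 0.01104793855726773
```

View pics/g2.png

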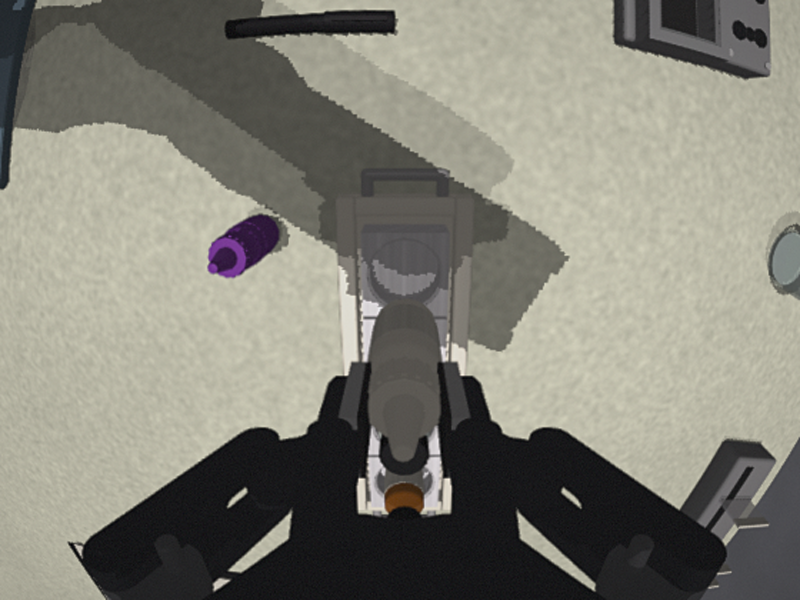

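play_rows([
  {"slide":[0.02,0,0.03],"spin":0,"jaw":-1},
  {"slide":[0.06,0,0.1],"spin":0,"jaw":-1},
  {"slide":[0.11,0,0.2],"spin":0.003,"jaw":-1},
  {"slide":[0.16,0,0.3],"spin":0.005,"jaw":-1},
  {"slide":[0.22,0,0.4],"spin":0.007,"jaw":-1},
  {"slide":[0.28,0,0.5],"spin":0.009,"jaw":-1},
  {"slide":[0.33,0,0.6],"spin":0.011,"jaw":-1},
  {"slide":[0.38,0,0.7],"spin":0.011,"jaw":-1},
  {"slide":[0.44,0,0.8],"spin":0.011,"jaw":-1},
  {"slide":[0.49,0,0.88],"spin":0.011,"jaw":-1},
  {"slide":[0.52,0,0.93],"spin":0.011,"jaw":-1},
  {"slide":[0.53,0,0.95],"spin":0.011,"jaw":-1},
])

```text
t: 6.58
tcp_pos: [0.5443, 0.2261, 0.164]
tcp_rot: [-1.563, -0.169, 0.172]
ft_force: [-0.3, -0.0, -0.2]
gripper_width: 0.0226
```

```bash
python3 n.py .5668 .3029 .113 .2126
```

```text
6.5833 [0.5443 0.2261 0.164 ] [-1.5632 -0.169   0.1724] 0.022634281379495046 [-0.3314 -0.0334 -0.1692]
[0.1288 0.1698 0.2335] 0.0015391932045922317
```

play_rows([
  {"slide":[0.05,0,0.09],"spin":0.0015,"jaw":-1},
  {"slide":[0.1,0,0.18],"spin":0.0015,"jaw":-1},
  {"slide":[0.125,0.05,0.225],"spin":0.0015,"jaw":-1},
  {"slide":[0.129,0.12,0.2335],"spin":0.0015,"jaw":-1},
  {"slide":[0.129,0.147,0.2335],"spin":0.0015,"jaw":-1},
  {"slide":[0.129,0.147,0.2335],"spin":0.0015,"jaw":-1},
  {"slide":[0.129,0.147,0.2335],"spin":0.0015,"jaw":-1},
])

```text
t: 7.17
tcp_pos: [0.5679, 0.2963, 0.1211]
tcp_rot: [-1.567, -0.16, 0.163]
ft_force: [-0.5, -0.4, -0.2]
gripper_width: 0.0227
```

```bash
python3 snap.py p1; python3 n.py .5668 .3029 .064 .2126
python3 - <<'E'
import cv2
from cell import bot
for n,(a,b,c,d) in {'side':(90,220,230,370),'top':(90,210,100,260)}.items():
    f=bot.grab_frame(n);cv2.imwrite(f'pics/p1{n}.png',cv2.convertScaleAbs(cv2.resize(f['image'][a:b,c:d],None,fx=4.5,fy=4.5,interpolation=cv2.INTER_CUBIC),alpha=1.8))
E
```

```text
7.2167 [0.5687 0.2966 0.1222] [0.5509 0.3763 0.2639]
7.2167 [0.5687 0.2966 0.1222] [-1.5656 -0.1616  0.1617] 0.022778873869081766 [-0.1527  0.3507 -0.5585]
[-0.0019  0.1938  0.0219] -0.002126633920689229
```

View pics/p1.png

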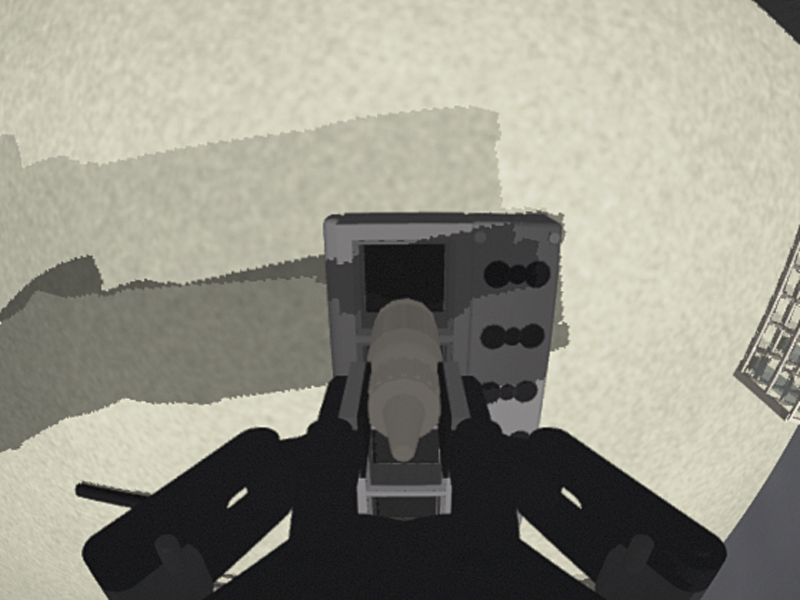

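View pics/p1side.png

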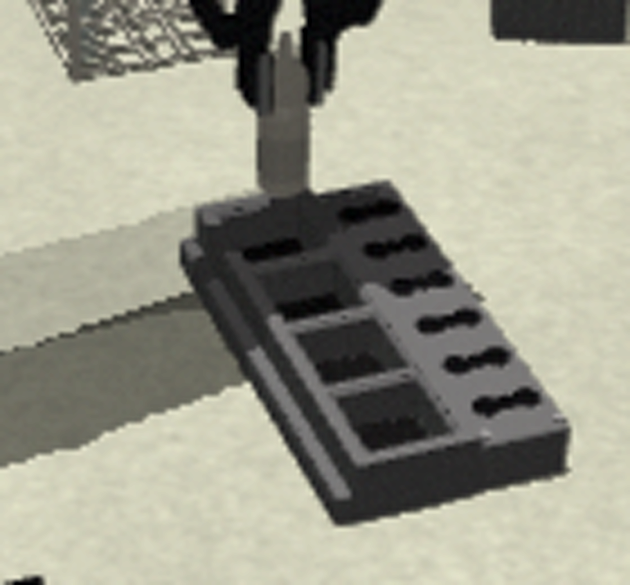

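play_rows([
  {"slide":[-0.002,0,0.022],"spin":-0.002,"jaw":-1},
  {"slide":[-0.002,0.05,0.022],"spin":-0.002,"jaw":-1},
  {"slide":[-0.002,0.1,0.022],"spin":-0.002,"jaw":-1},
  {"slide":[-0.002,0.14,0.022],"spin":-0.002,"jaw":-1},
  {"slide":[-0.002,0.17,0.022],"spin":-0.002,"jaw":-1},
  {"slide":[-0.002,0.185,0.022],"spin":-0.002,"jaw":-1},
  {"slide":[-0.002,0.19,0.022],"spin":-0.002,"jaw":-1},
  {"slide":[-0.002,0.19,0.022],"spin":-0.002,"jaw":-1},
  {"slide":[-0.002,0.19,0.022],"spin":-0.002,"jaw":-1},
])

```text
t: 8.07
tcp_pos: [0.567, 0.3047, 0.0654]
tcp_rot: [-1.564, -0.169, 0.167]
ft_force: [0.1, -0.6, -0.1]
gripper_width: 0.0225
```

```bash
python3 n.py .5668 .3029 .0635 .2126
```

```text
8.0667 [0.567  0.3047 0.0654] [-1.5639 -0.1688  0.1673] 0.022544465169885956 [ 0.1331 -0.5692 -0.1069]
[-0.0019  0.0063 -0.0058] 0.0004544441324271562
```

play_rows([
  {"slide":[0,0.006,-0.005],"spin":0,"jaw":-1},
  {"slide":[0,0.007,-0.005],"spin":0,"jaw":-1},
  {"slide":[0,0.007,-0.005],"spin":0,"jaw":-1},
  {"slide":[0,0.007,-0.005],"spin":0,"jaw":-1},
])

```text
t: 8.4
tcp_pos: [0.5674, 0.3032, 0.0633]
tcp_rot: [-1.564, -0.169, 0.167]
ft_force: [0.0, 0.7, 2.8]
gripper_width: 0.0224
```

play_rows([
  {"slide":[0,0,0],"spin":0,"jaw":0},
  {"slide":[0,0,0],"spin":0,"jaw":0},
  {"slide":[0,0,0],"spin":0,"jaw":0.2},
  {"slide":[0,0,0],"spin":0,"jaw":0.3},
  {"slide":[0,0,0],"spin":0,"jaw":0.3},
  {"slide":[0,0,0],"spin":0,"jaw":0.3},
])

```text
t: 8.9
tcp_pos: [0.5667, 0.303, 0.0626]
tcp_rot: [-1.564, -0.168, 0.168]
ft_force: [-0.9, -0.4, -0.0]
gripper_width: 0.0554
```

play_rows([
  {"slide":[0,-0.05,0],"spin":0,"jaw":0.3},
  {"slide":[0,-0.15,0],"spin":0,"jaw":0.3},
  {"slide":[0,-0.28,0],"spin":0,"jaw":0.3},
  {"slide":[0,-0.4,0],"spin":0,"jaw":0.3},
  {"slide":[0,-0.4,0],"spin":0,"jaw":0.4},
  {"slide":[0,-0.4,0],"spin":0,"jaw":0.4},
])

```text
t: 9.4
tcp_pos: [0.5686, 0.3039, 0.1865]
tcp_rot: [-1.561, -0.172, 0.164]
ft_force: [-0.2, 0.6, -0.2]
gripper_width: 0.0597
```

```bash
python3 snap.py q1; python3 n.py .4796 -.1487 .16 .2513
```

```text
9.45 [0.5672 0.3033 0.1843] [0.55   0.383  0.3296]
9.45 [0.5672 0.3033 0.1843] [-1.5631 -0.1695  0.1666] 0.06003431061037151 [ 0.2103  0.1729 -0.5744]
[-0.6055  0.0783 -1.4104] -0.01185159046748065
```

View pics/q1.png

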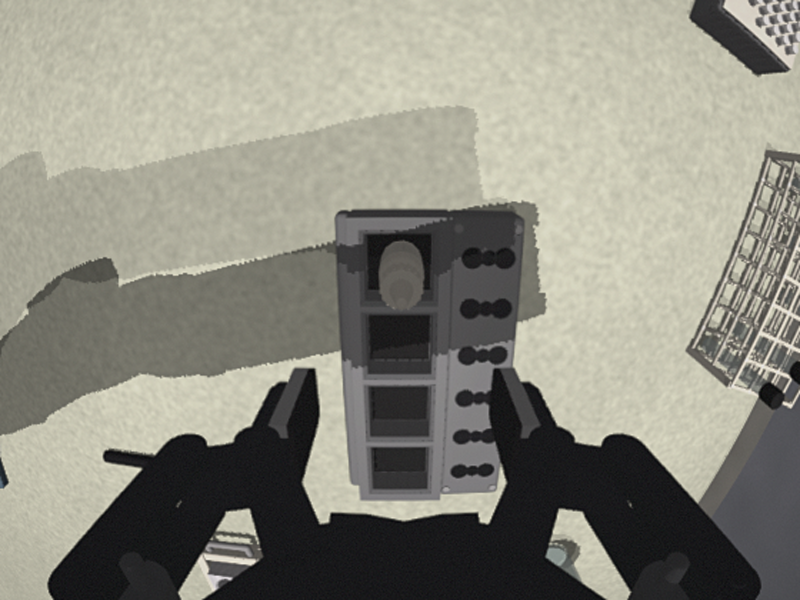

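Nozzle bottle stands in the leftmost pocket, seen around (402,275), so it is centred. Next is the square bottle.

play_rows([
  {"slide":[-0.42,0,-0.98],"spin":-0.008,"jaw":0.4},
  {"slide":[-0.42,0,-0.98],"spin":-0.008,"jaw":0.4},
  {"slide":[-0.42,0,-0.98],"spin":-0.008,"jaw":0.4},
  {"slide":[-0.42,0,-0.98],"spin":-0.008,"jaw":0.4},
  {"slide":[-0.42,0,-0.98],"spin":-0.008,"jaw":0.4},
  {"slide":[-0.42,0,-0.98],"spin":-0.008,"jaw":0.4},
  {"slide":[-0.42,0,-0.98],"spin":-0.008,"jaw":0.4},
  {"slide":[-0.42,0,-0.98],"spin":-0.008,"jaw":0.4},
  {"slide":[-0.42,0,-0.98],"spin":-0.008,"jaw":0.4},
  {"slide":[-0.42,0,-0.98],"spin":-0.008,"jaw":0.4},
])

```text
t: 10.28
tcp_pos: [0.5049, -0.0127, 0.182]
tcp_rot: [-1.563, -0.183, 0.186]
ft_force: [-0.1, 0.6, 0.2]
gripper_width: 0.06
```

```bash
python3 n.py .4796 -.1487 .14 .2513
```

```text
10.2833 [ 0.5049 -0.0127  0.182 ] [-1.563  -0.183   0.1864] 0.05995996122903667 [-0.1449  0.5839  0.2409]
[-0.1875  0.1403 -0.4211] -0.005102601934962347
```

play_rows([
  {"slide":[-0.188,0,-0.421],"spin":-0.005,"jaw":0.3},
  {"slide":[-0.188,0,-0.421],"spin":-0.005,"jaw":0.3},
  {"slide":[-0.188,0,-0.421],"spin":-0.005,"jaw":0.3},
  {"slide":[-0.188,0.05,-0.421],"spin":-0.005,"jaw":0.3},
  {"slide":[-0.188,0.14,-0.421],"spin":-0.005,"jaw":0.3},
  {"slide":[-0.188,0.14,-0.421],"spin":-0.005,"jaw":0.3},
  {"slide":[-0.188,0.14,-0.421],"spin":-0.005,"jaw":0.3},
  {"slide":[-0.188,0.14,-0.421],"spin":-0.005,"jaw":0.3},
])

```text
t: 10.95
tcp_pos: [0.482, -0.1454, 0.141]
tcp_rot: [-1.561, -0.202, 0.202]
ft_force: [0.5, 0.2, -0.0]
gripper_width: 0.0556
```

```bash
python3 snap.py t3; python3 n.py .4796 -.1487 .0775 .2513
```

```text
11.0 [ 0.4823 -0.1457  0.1415] [ 0.4606 -0.0667  0.284 ]
11.0 [ 0.4823 -0.1457  0.1415] [-1.5612 -0.2029  0.2014] 0.05570628824462475 [-0.3751 -0.0117  0.2777]
[-0.0116  0.2132 -0.0072] 0.0019731430657562504
```

View pics/t3.png

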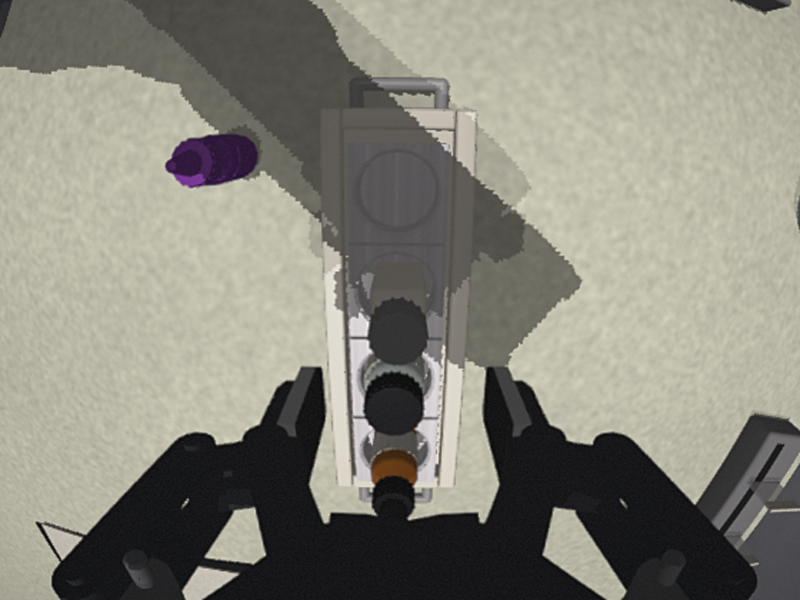

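play_rows([
  {"slide":[-0.012,0.04,-0.007],"spin":0.002,"jaw":0.3},
  {"slide":[-0.012,0.12,-0.007],"spin":0.002,"jaw":0.3},
  {"slide":[-0.012,0.19,-0.007],"spin":0.002,"jaw":0.3},
  {"slide":[-0.012,0.213,-0.007],"spin":0.002,"jaw":0.3},
  {"slide":[-0.012,0.213,-0.007],"spin":0.002,"jaw":0.3},
  {"slide":[-0.012,0.213,-0.007],"spin":0.002,"jaw":0.3},
  {"slide":[-0.012,0.213,-0.007],"spin":0.002,"jaw":-1},
  {"slide":[-0.012,0.213,-0.007],"spin":0.002,"jaw":-1},
  {"slide":[-0.012,0.213,-0.007],"spin":0.002,"jaw":-1},
  {"slide":[-0.012,0.213,-0.007],"spin":0.002,"jaw":-1},
  {"slide":[-0.012,0.213,-0.007],"spin":0.002,"jaw":-1},
  {"slide":[-0.012,0.213,-0.007],"spin":0.002,"jaw":-1},
], squeeze=30)

```text
t: 12.0
tcp_pos: [0.4795, -0.1503, 0.078]
tcp_rot: [-1.562, -0.197, 0.193]
ft_force: [0.2, 0.9, 6.7]
gripper_width: 0.0249
```

play_rows([
  {"slide":[0,-0.04,0],"spin":0,"jaw":-1},
  {"slide":[0,-0.1,0],"spin":0,"jaw":-1},
  {"slide":[0,-0.2,0],"spin":0,"jaw":-1},
  {"slide":[0,-0.3,0],"spin":0,"jaw":-1},
  {"slide":[0,-0.34,0],"spin":0,"jaw":-1},
  {"slide":[0,-0.34,0],"spin":0,"jaw":-1},
])

```text
t: 12.5
tcp_pos: [0.4804, -0.1507, 0.1819]
tcp_rot: [-1.563, -0.2, 0.19]
ft_force: [0.5, -0.3, -1.9]
gripper_width: 0.0248
```

```bash
python3 snap.py g3;python3 n.py .5786 .2482 .18 .2126
```

```text
12.55 [ 0.4792 -0.1501  0.1801] [ 0.4588 -0.0716  0.3247]
12.55 [ 0.4792 -0.1501  0.1801] [-1.5625 -0.1978  0.1928] 0.024651332449525092 [-0.0139  0.1159 -1.0586]
[0.648  0.0012 1.2054] 0.011526960475746981
```

View pics/g3.png

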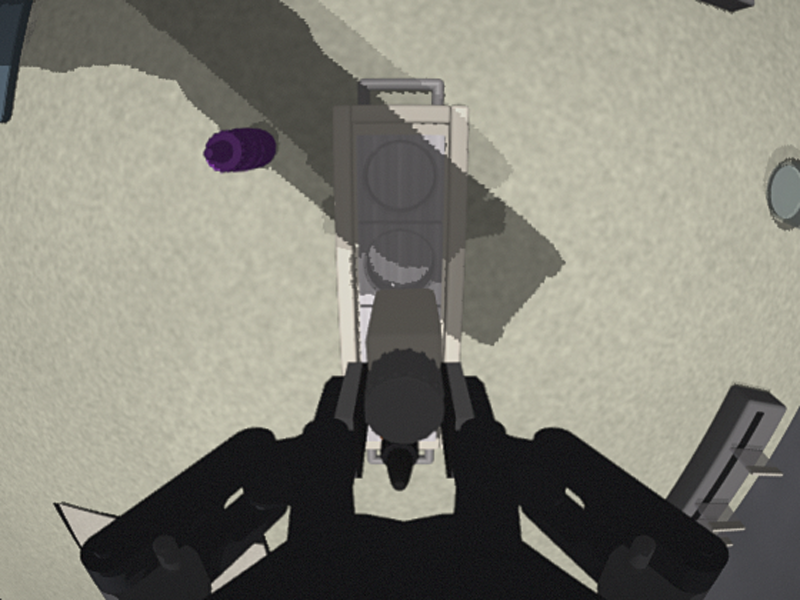

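play_rows([
  {"slide":[0.02,0,0.03],"spin":0,"jaw":-1},
  {"slide":[0.06,0,0.1],"spin":0,"jaw":-1},
  {"slide":[0.11,0,0.2],"spin":0.003,"jaw":-1},
  {"slide":[0.16,0,0.3],"spin":0.005,"jaw":-1},
  {"slide":[0.22,0,0.4],"spin":0.007,"jaw":-1},
  {"slide":[0.27,0,0.5],"spin":0.009,"jaw":-1},
  {"slide":[0.33,0,0.6],"spin":0.0115,"jaw":-1},
  {"slide":[0.38,0,0.7],"spin":0.0115,"jaw":-1},
  {"slide":[0.43,0,0.8],"spin":0.0115,"jaw":-1},
  {"slide":[0.49,0,0.9],"spin":0.0115,"jaw":-1},
  {"slide":[0.52,0,0.96],"spin":0.0115,"jaw":-1},
  {"slide":[0.53,0,0.98],"spin":0.0115,"jaw":-1},
])

```text
t: 13.55
tcp_pos: [0.5588, 0.1801, 0.1767]
tcp_rot: [-1.562, -0.17, 0.174]
ft_force: [-0.3, 1.1, 0.3]
gripper_width: 0.0249
```

```bash
python3 n.py .5786 .2482 .13 .2126
```

```text
13.55 [0.5588 0.1801 0.1767] [-1.5623 -0.1698  0.1739] 0.02490627507480122 [-0.2783  1.0633  0.2881]
[0.1141 0.1557 0.2071] 0.002016716707284995
```

play_rows([
  {"slide":[0.05,0,0.09],"spin":0.002,"jaw":-1},
  {"slide":[0.095,0,0.18],"spin":0.002,"jaw":-1},
  {"slide":[0.11,0.05,0.22],"spin":0.002,"jaw":-1},
  {"slide":[0.113,0.12,0.222],"spin":0.002,"jaw":-1},
  {"slide":[0.113,0.156,0.222],"spin":0.002,"jaw":-1},
  {"slide":[0.113,0.156,0.222],"spin":0.002,"jaw":-1},
  {"slide":[0.113,0.156,0.222],"spin":0.002,"jaw":-1},
  {"slide":[0.113,0.156,0.222],"spin":0.002,"jaw":-1},
])

```text
t: 14.22
tcp_pos: [0.5796, 0.2452, 0.1326]
tcp_rot: [-1.565, -0.161, 0.16]
ft_force: [0.4, 0.0, -0.8]
gripper_width: 0.0249
```

```bash
python3 n.py .5786 .2482 .0765 .2126; python3 snap.py p2
```

```text
14.2167 [0.5796 0.2452 0.1326] [-1.5652 -0.161   0.1602] 0.02485823660063242 [ 0.4115  0.0349 -0.8331]
[-0.0015  0.1869  0.0105] -0.0025590913353430956
14.2667 [0.5799 0.2455 0.133 ] [0.5624 0.325  0.2755]
```

View pics/p2.png

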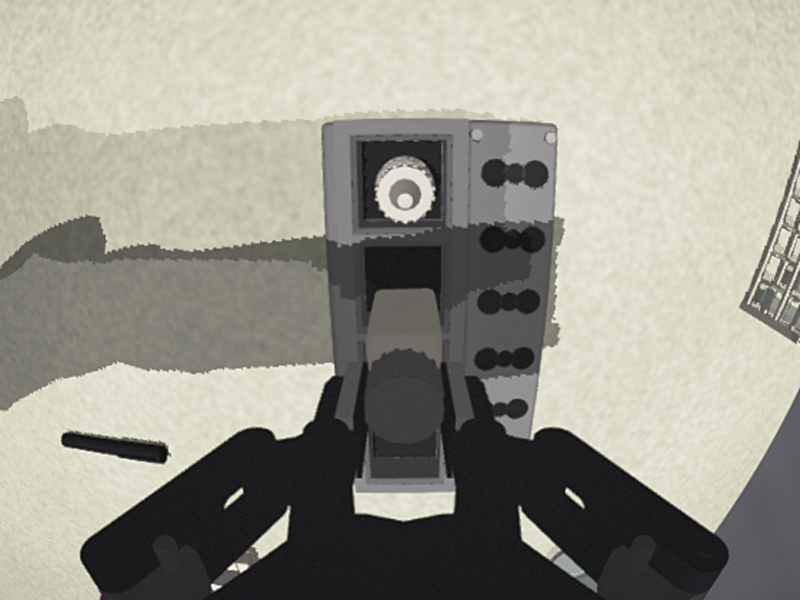

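Held upright, nozzle bottle centred in pocket 1. Descend.

play_rows([
  {"slide":[-0.002,0,0.009],"spin":-0.002,"jaw":-1},
  {"slide":[-0.002,0.05,0.009],"spin":-0.002,"jaw":-1},
  {"slide":[-0.002,0.1,0.009],"spin":-0.002,"jaw":-1},
  {"slide":[-0.002,0.14,0.009],"spin":-0.002,"jaw":-1},
  {"slide":[-0.002,0.165,0.009],"spin":-0.002,"jaw":-1},
  {"slide":[-0.002,0.177,0.009],"spin":-0.002,"jaw":-1},
  {"slide":[-0.002,0.182,0.009],"spin":-0.002,"jaw":-1},
  {"slide":[-0.002,0.182,0.009],"spin":-0.002,"jaw":-1},
  {"slide":[-0.002,0.182,0.009],"spin":-0.002,"jaw":-1},
])

```text
t: 15.02
tcp_pos: [0.5785, 0.249, 0.078]
tcp_rot: [-1.564, -0.168, 0.166]
ft_force: [-0.3, -0.5, -1.6]
gripper_width: 0.0248
```

```bash
python3 n.py .5786 .2482 .076 .2126
```

```text
15.0167 [0.5785 0.249  0.078 ] [-1.5641 -0.1676  0.1661] 0.02482569444608348 [-0.2828 -0.5035 -1.6119]
[-0.0003  0.0066 -0.0025] -3.803296319590792e-05
```

play_rows([
  {"slide":[0,0.005,0],"spin":0,"jaw":-1},
  {"slide":[0,0.007,0],"spin":0,"jaw":-1},
  {"slide":[0,0.007,0],"spin":0,"jaw":-1},
  {"slide":[0,0.007,0],"spin":0,"jaw":-1},
])

```text
t: 15.35
tcp_pos: [0.5787, 0.2491, 0.0761]
tcp_rot: [-1.564, -0.168, 0.166]
ft_force: [0.2, 0.5, 4.4]
gripper_width: 0.025
```

play_rows([
  {"slide":[0,0,0],"spin":0,"jaw":0},
  {"slide":[0,0,0],"spin":0,"jaw":0},
  {"slide":[0,0,0],"spin":0,"jaw":0.2},
  {"slide":[0,0,0],"spin":0,"jaw":0.3},
  {"slide":[0,0,0],"spin":0,"jaw":0.3},
  {"slide":[0,0,0],"spin":0,"jaw":0.3},
])

```text
t: 15.85
tcp_pos: [0.5779, 0.2488, 0.0752]
tcp_rot: [-1.564, -0.167, 0.167]
ft_force: [0.1, 1.0, -0.0]
gripper_width: 0.0557
```

play_rows([
  {"slide":[0,-0.05,0],"spin":0,"jaw":0.3},
  {"slide":[0,-0.15,0],"spin":0,"jaw":0.3},
  {"slide":[0,-0.28,0],"spin":0,"jaw":0.3},
  {"slide":[0,-0.38,0],"spin":0,"jaw":0.3},
  {"slide":[0,-0.38,0],"spin":0,"jaw":0.4},
  {"slide":[0,-0.38,0],"spin":0,"jaw":0.4},
])

```text
t: 16.35
tcp_pos: [0.5793, 0.2493, 0.1914]
tcp_rot: [-1.563, -0.17, 0.164]
ft_force: [-0.6, -1.0, -0.7]
gripper_width: 0.0599
```

```bash
python3 snap.py q2; python3 n.py .4910 -.2003 .13 .2513
```

```text
16.4 [0.578  0.2489 0.1895] [0.561  0.3287 0.3344]
16.4 [0.578  0.2489 0.1895] [-1.5639 -0.1673  0.1664] 0.05965985437690916 [-1.3961 -0.6461  0.0658]
[-0.5997  0.1975 -1.4026] -0.012329127533932699
```

View pics/q2.png

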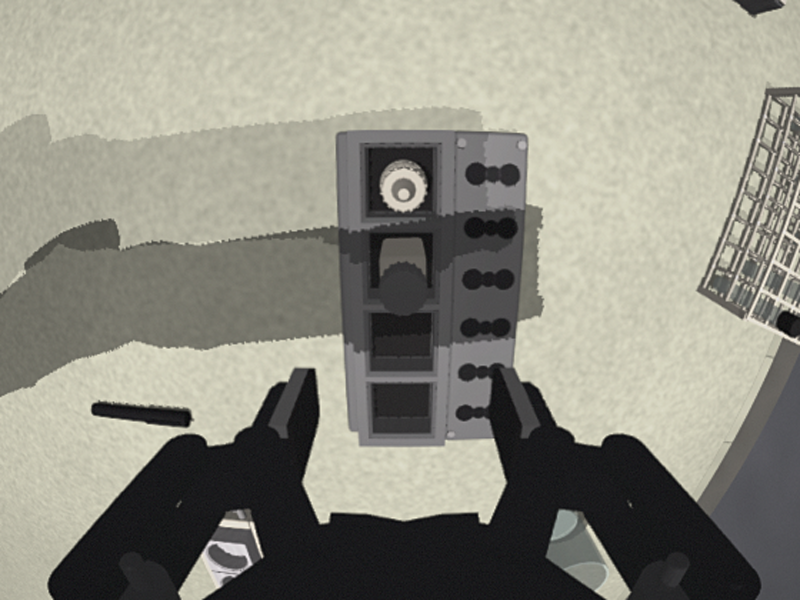

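Two bottles stand in pockets 1 and 2, seen at (403,188) and (403,275). Now the jar.

play_rows([
  {"slide":[-0.42,0,-0.98],"spin":-0.008,"jaw":0.4},
  {"slide":[-0.42,0,-0.98],"spin":-0.008,"jaw":0.4},
  {"slide":[-0.42,0,-0.98],"spin":-0.008,"jaw":0.4},
  {"slide":[-0.42,0,-0.98],"spin":-0.008,"jaw":0.4},
  {"slide":[-0.42,0,-0.98],"spin":-0.008,"jaw":0.4},
  {"slide":[-0.42,0,-0.98],"spin":-0.008,"jaw":0.4},
  {"slide":[-0.42,0,-0.98],"spin":-0.008,"jaw":0.4},
  {"slide":[-0.42,0,-0.98],"spin":-0.008,"jaw":0.4},
  {"slide":[-0.42,0,-0.98],"spin":-0.008,"jaw":0.4},
  {"slide":[-0.42,0,-0.98],"spin":-0.008,"jaw":0.4},
])

```text
t: 17.23
tcp_pos: [0.5154, -0.067, 0.1881]
tcp_rot: [-1.563, -0.181, 0.185]
ft_force: [0.8, 1.1, 0.5]
gripper_width: 0.0595
```

```bash
python3 n.py .4910 -.2003 .14 .2513
```

```text
17.2333 [ 0.5154 -0.067   0.1881] [-1.5631 -0.1813  0.1855] 0.05949631818038156 [0.7921 1.1223 0.519 ]
[-0.1817  0.1607 -0.4136] -0.005643522983719688
```

play_rows([
  {"slide":[-0.19,0,-0.418],"spin":-0.004,"jaw":0.4},
  {"slide":[-0.19,0,-0.418],"spin":-0.004,"jaw":0.4},
  {"slide":[-0.19,0,-0.418],"spin":-0.004,"jaw":0.4},
  {"slide":[-0.19,0.05,-0.418],"spin":-0.004,"jaw":0.4},
  {"slide":[-0.19,0.16,-0.418],"spin":-0.004,"jaw":0.4},
  {"slide":[-0.19,0.16,-0.418],"spin":-0.004,"jaw":0.4},
  {"slide":[-0.19,0.16,-0.418],"spin":-0.004,"jaw":0.4},
  {"slide":[-0.19,0.16,-0.418],"spin":-0.004,"jaw":0.4},
])

```text
t: 17.9
tcp_pos: [0.4917, -0.1988, 0.1416]
tcp_rot: [-1.561, -0.198, 0.199]
ft_force: [0.6, 0.0, -0.5]
gripper_width: 0.0595
```

```bash
python3 snap.py t4; python3 n.py .4910 -.2003 .0545 .2513
```

```text
17.95 [ 0.4922 -0.1992  0.1422] [ 0.4707 -0.12    0.2846]
17.95 [ 0.4922 -0.1992  0.1422] [-1.5616 -0.1992  0.1975] 0.05960281727420625 [ 0.2616  1.2118 -0.2474]
[-0.005   0.2923 -0.0025] 0.00042969124056615104
```

View pics/t4.png

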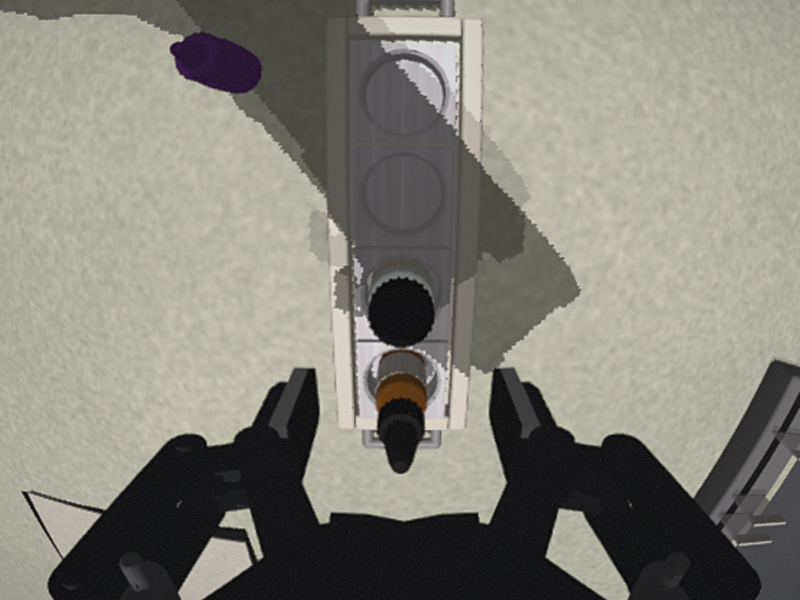

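Run:
```python
from w import *
import pickle
f,_=pickle.load(open('t1.pkl','rb'));g,_=pickle.load(open('t4.pkl','rb'))
c=lambda u,v:(230+(u+.5)/2.5-.5,5+(v+.5)/2.5-.5)
d=lambda u,v:((u+.5)*.7-.5,(v+.5)*.7-.5)
print(tri(fray(f,c(124,560)),fray(g,d(400,466))),onz(fray(g,d(400,466)),.118))
print(tri(fray(f,c(125,374)),fray(g,d(401,313))),onz(fray(g,d(401,313)),.074))
```

```text
(array([ 0.5048, -0.2566,  0.117 ]), np.float64(0.0003017724202516004)) [ 0.5043 -0.2559  0.118 ]
(array([ 0.4902, -0.1994,  0.0735]), np.float64(0.0002161808324159772)) [ 0.49   -0.1993  0.074 ]
```

play_rows([
  {"slide":[-0.005,0.05,-0.003],"spin":0,"jaw":0.4},
  {"slide":[-0.005,0.15,-0.003],"spin":0,"jaw":0.4},
  {"slide":[-0.005,0.25,-0.003],"spin":0,"jaw":0.4},
  {"slide":[-0.005,0.292,-0.003],"spin":0,"jaw":0.4},
  {"slide":[-0.005,0.292,-0.003],"spin":0,"jaw":0.4},
  {"slide":[-0.005,0.292,-0.003],"spin":0,"jaw":0.4},
  {"slide":[-0.005,0.292,-0.003],"spin":0,"jaw":-1},
  {"slide":[-0.005,0.292,-0.003],"spin":0,"jaw":-1},
  {"slide":[-0.005,0.292,-0.003],"spin":0,"jaw":-1},
  {"slide":[-0.005,0.292,-0.003],"spin":0,"jaw":-1},
  {"slide":[-0.005,0.292,-0.003],"spin":0,"jaw":-1},
  {"slide":[-0.005,0.292,-0.003],"spin":0,"jaw":-1},
], squeeze=30)

```text
t: 18.95
tcp_pos: [0.4911, -0.2021, 0.0555]
tcp_rot: [-1.563, -0.199, 0.194]
ft_force: [-1.5, 0.0, 6.9]
gripper_width: 0.031
```

play_rows([
  {"slide":[0,-0.04,0],"spin":0,"jaw":-1},
  {"slide":[0,-0.1,0],"spin":0,"jaw":-1},
  {"slide":[0,-0.2,0],"spin":0,"jaw":-1},
  {"slide":[0,-0.3,0],"spin":0,"jaw":-1},
  {"slide":[0,-0.34,0],"spin":0,"jaw":-1},
  {"slide":[0,-0.34,0],"spin":0,"jaw":-1},
])

```text
t: 19.45
tcp_pos: [0.492, -0.2026, 0.1596]
tcp_rot: [-1.564, -0.201, 0.191]
ft_force: [-0.1, -0.5, -1.5]
gripper_width: 0.0309
```

```bash
python3 snap.py g4;python3 n.py .5904 .1934 .155 .2126
```

```text
19.5 [ 0.4909 -0.2019  0.1575] [ 0.4702 -0.1234  0.3022]
19.5 [ 0.4909 -0.2019  0.1575] [-1.5629 -0.1995  0.1937] 0.03093525314998965 [ 0.4029  0.8107 -1.5988]
[0.6479 0.0089 1.1943] 0.012040225547874062
```

View pics/g4.png

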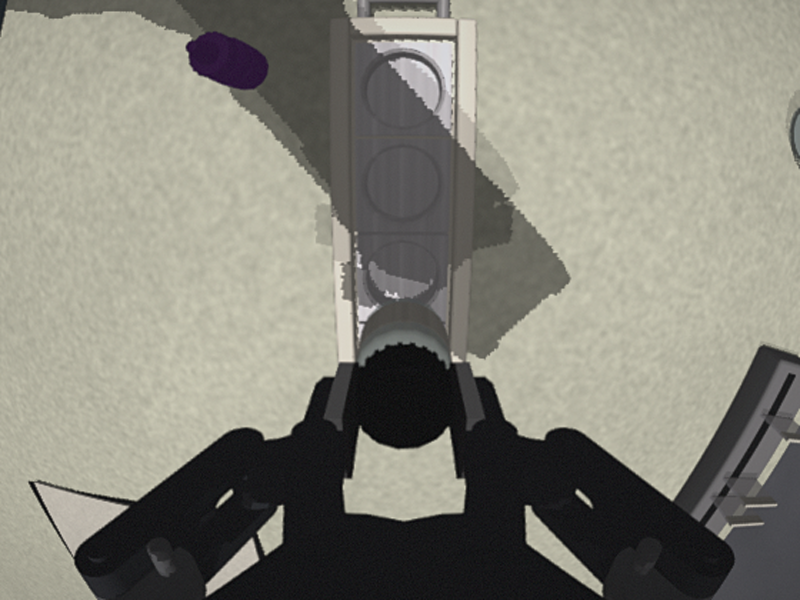

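play_rows([
  {"slide":[0.02,0,0.03],"spin":0,"jaw":-1},
  {"slide":[0.06,0,0.1],"spin":0,"jaw":-1},
  {"slide":[0.11,0,0.2],"spin":0.003,"jaw":-1},
  {"slide":[0.16,0,0.3],"spin":0.005,"jaw":-1},
  {"slide":[0.22,0,0.4],"spin":0.007,"jaw":-1},
  {"slide":[0.27,0,0.5],"spin":0.009,"jaw":-1},
  {"slide":[0.33,0,0.6],"spin":0.012,"jaw":-1},
  {"slide":[0.38,0,0.7],"spin":0.012,"jaw":-1},
  {"slide":[0.43,0,0.8],"spin":0.012,"jaw":-1},
  {"slide":[0.49,0,0.9],"spin":0.012,"jaw":-1},
  {"slide":[0.52,0,0.96],"spin":0.012,"jaw":-1},
  {"slide":[0.53,0,0.98],"spin":0.012,"jaw":-1},
])

```text
t: 20.5
tcp_pos: [0.5699, 0.1287, 0.1537]
tcp_rot: [-1.562, -0.17, 0.174]
ft_force: [-0.2, -0.2, -1.6]
gripper_width: 0.0308
```

```bash
python3 n.py .5908 .1916 .105 .2126
```

```text
20.5 [0.5699 0.1287 0.1537] [-1.562  -0.17    0.1742] 0.030774375333336015 [-0.1991 -0.2209 -1.6195]
[0.114  0.1624 0.189 ] 0.0021153995608623757
```

play_rows([
  {"slide":[0.05,0,0.09],"spin":0.001,"jaw":-1},
  {"slide":[0.095,0,0.17],"spin":0.001,"jaw":-1},
  {"slide":[0.11,0.05,0.2],"spin":0.001,"jaw":-1},
  {"slide":[0.112,0.12,0.206],"spin":0.001,"jaw":-1},
  {"slide":[0.112,0.162,0.206],"spin":0.001,"jaw":-1},
  {"slide":[0.112,0.162,0.206],"spin":0.001,"jaw":-1},
  {"slide":[0.112,0.162,0.206],"spin":0.001,"jaw":-1},
  {"slide":[0.112,0.162,0.206],"spin":0.001,"jaw":-1},
  {"slide":[0.112,0.162,0.206],"spin":0.001,"jaw":-1},
])

```text
t: 21.25
tcp_pos: [0.5916, 0.1894, 0.1081]
tcp_rot: [-1.564, -0.165, 0.162]
ft_force: [0.9, -0.7, -0.8]
gripper_width: 0.0307
```

```bash
python3 snap.py p3;python3 n.py .5908 .1916 .054 .2126
```

```text
21.3 [0.5916 0.1896 0.1082] [0.5739 0.2691 0.2511]
21.3 [0.5916 0.1896 0.1082] [-1.5643 -0.1649  0.1623] 0.030915812003795163 [ 0.261  -0.0383 -0.5658]
[-0.0015  0.1807  0.007 ] -0.001325100586527377
```

View pics/p3.png

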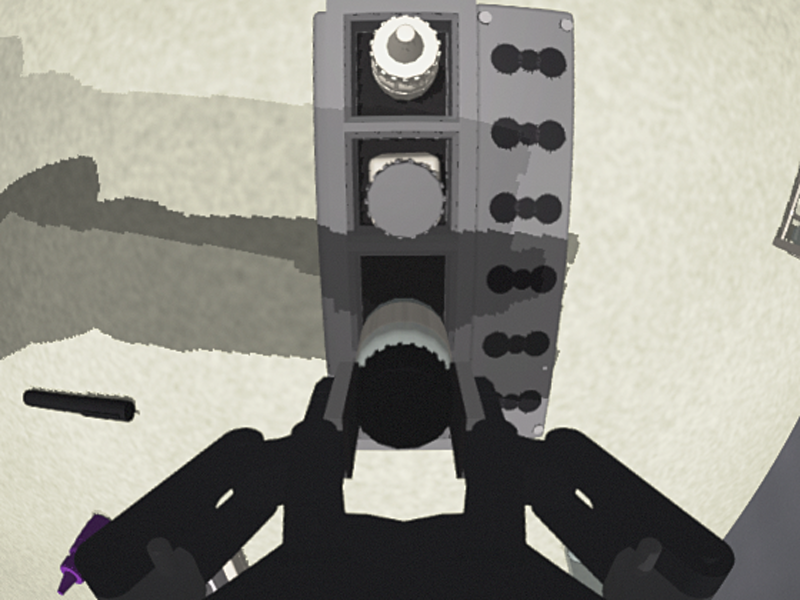

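play_rows([
  {"slide":[-0.0015,0,0.006],"spin":-0.001,"jaw":-1},
  {"slide":[-0.0015,0.04,0.006],"spin":-0.001,"jaw":-1},
  {"slide":[-0.0015,0.08,0.006],"spin":-0.001,"jaw":-1},
  {"slide":[-0.0015,0.12,0.006],"spin":-0.001,"jaw":-1},
  {"slide":[-0.0015,0.15,0.006],"spin":-0.001,"jaw":-1},
  {"slide":[-0.0015,0.17,0.006],"spin":-0.001,"jaw":-1},
  {"slide":[-0.0015,0.176,0.006],"spin":-0.001,"jaw":-1},
  {"slide":[-0.0015,0.176,0.006],"spin":-0.001,"jaw":-1},
  {"slide":[-0.0015,0.176,0.006],"spin":-0.001,"jaw":-1},
])

```text
t: 22.05
tcp_pos: [0.59, 0.1915, 0.0538]
tcp_rot: [-1.565, -0.167, 0.167]
ft_force: [0.4, -0.6, -0.8]
gripper_width: 0.0306
```

```bash
python3 n.py .5908 .1916 .0535 .2126
```

```text
22.05 [0.59   0.1915 0.0538] [-1.5646 -0.1665  0.167 ] 0.030629863456432246 [ 0.4039 -0.5934 -0.8343]
[ 0.0027  0.001  -0.0003] -7.570140049780546e-05
```

play_rows([
  {"slide":[0.002,0.003,0],"spin":0,"jaw":-1},
  {"slide":[0.002,0.003,0],"spin":0,"jaw":-1},
  {"slide":[0.002,0.003,0],"spin":0,"jaw":-1},
])

```text
t: 22.3
tcp_pos: [0.5906, 0.1918, 0.0534]
tcp_rot: [-1.564, -0.167, 0.167]
ft_force: [-0.9, -1.6, 2.0]
gripper_width: 0.0309
```

play_rows([
  {"slide":[0,0,0],"spin":0,"jaw":0},
  {"slide":[0,0,0],"spin":0,"jaw":0},
  {"slide":[0,0,0],"spin":0,"jaw":0.2},
  {"slide":[0,0,0],"spin":0,"jaw":0.4},
  {"slide":[0,0,0],"spin":0,"jaw":0.4},
  {"slide":[0,0,0],"spin":0,"jaw":0.4},
])

```text
t: 22.8
tcp_pos: [0.5906, 0.1919, 0.0534]
tcp_rot: [-1.564, -0.167, 0.167]
ft_force: [-0.3, 1.6, 0.1]
gripper_width: 0.06
```

play_rows([
  {"slide":[0,-0.05,0],"spin":0,"jaw":0.4},
  {"slide":[0,-0.15,0],"spin":0,"jaw":0.4},
  {"slide":[0,-0.28,0],"spin":0,"jaw":0.4},
  {"slide":[0,-0.4,0],"spin":0,"jaw":0.4},
  {"slide":[0,-0.45,0],"spin":0,"jaw":0.4},
  {"slide":[0,-0.45,0],"spin":0,"jaw":0.4},
])

```text
t: 23.3
tcp_pos: [0.5935, 0.1925, 0.1932]
tcp_rot: [-1.562, -0.173, 0.16]
ft_force: [0.5, 0.3, -0.3]
gripper_width: 0.0599
```

```bash
python3 snap.py q3; python3 n.py .5046 -.2562 .15 .2513
```

```text
23.35 [0.592  0.1922 0.1906] [0.5746 0.2717 0.3362]
23.35 [0.592  0.1922 0.1906] [-1.5629 -0.17    0.1635] 0.06006901023890715 [-0.1223 -0.712  -0.6157]
[-0.6004  0.1313 -1.3999] -0.012368824998621877
```

View pics/q3.png

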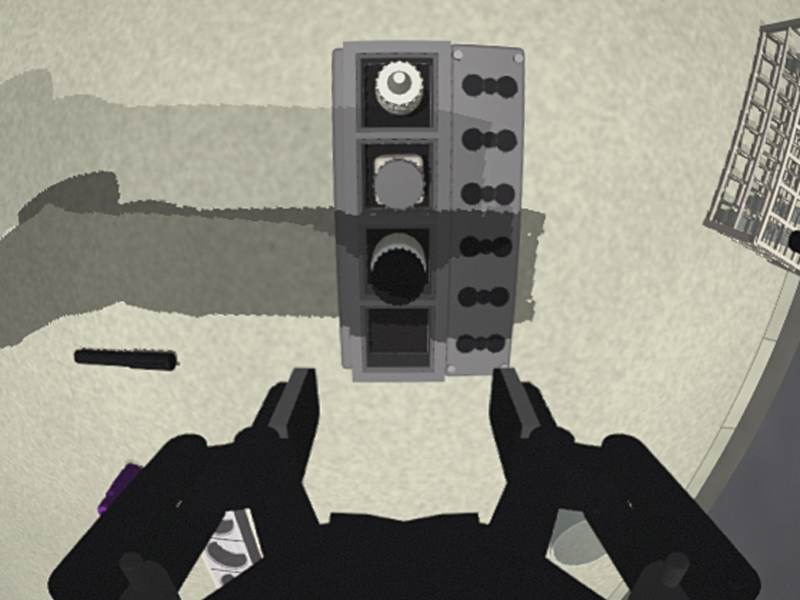

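Three bottles stand centred in pockets 1 to 3. Now the dropper.

play_rows([
  {"slide":[-0.42,0,-0.98],"spin":-0.008,"jaw":0.4},
  {"slide":[-0.42,0,-0.98],"spin":-0.008,"jaw":0.4},
  {"slide":[-0.42,0,-0.98],"spin":-0.008,"jaw":0.4},
  {"slide":[-0.42,0,-0.98],"spin":-0.008,"jaw":0.4},
  {"slide":[-0.42,0,-0.98],"spin":-0.008,"jaw":0.4},
  {"slide":[-0.42,0,-0.98],"spin":-0.008,"jaw":0.4},
  {"slide":[-0.42,0,-0.98],"spin":-0.008,"jaw":0.4},
  {"slide":[-0.42,0,-0.98],"spin":-0.008,"jaw":0.4},
  {"slide":[-0.42,0,-0.98],"spin":-0.008,"jaw":0.4},
  {"slide":[-0.42,0,-0.98],"spin":-0.008,"jaw":0.4},
])

```text
t: 24.18
tcp_pos: [0.528, -0.124, 0.1872]
tcp_rot: [-1.563, -0.181, 0.185]
ft_force: [0.7, 0.6, -0.5]
gripper_width: 0.0602
```

```bash
python3 n.py .5046 -.2562 .15 .2513
```

```text
24.1833 [ 0.528  -0.124   0.1872] [-1.5631 -0.1814  0.1851] 0.060180096835313224 [ 0.6901  0.6255 -0.5447]
[-0.1775  0.1244 -0.4107] -0.0056932077253514235
```

play_rows([
  {"slide":[-0.186,0,-0.414],"spin":-0.004,"jaw":0.3},
  {"slide":[-0.186,0,-0.414],"spin":-0.004,"jaw":0.3},
  {"slide":[-0.186,0,-0.414],"spin":-0.004,"jaw":0.3},
  {"slide":[-0.186,0.05,-0.414],"spin":-0.004,"jaw":0.3},
  {"slide":[-0.186,0.124,-0.414],"spin":-0.004,"jaw":0.3},
  {"slide":[-0.186,0.124,-0.414],"spin":-0.004,"jaw":0.3},
  {"slide":[-0.186,0.124,-0.414],"spin":-0.004,"jaw":0.3},
  {"slide":[-0.186,0.124,-0.414],"spin":-0.004,"jaw":0.3},
])

```text
t: 24.85
tcp_pos: [0.5053, -0.2542, 0.1513]
tcp_rot: [-1.561, -0.198, 0.199]
ft_force: [0.7, -0.6, 0.2]
gripper_width: 0.0554
```

```bash
python3 snap.py t5; python3 n.py .5046 -.2562 .072 .2513
```

```text
24.9 [ 0.5055 -0.2546  0.1518] [ 0.4843 -0.1755  0.2943]
24.9 [ 0.5055 -0.2546  0.1518] [-1.5614 -0.1991  0.1977] 0.055713849879028096 [ 0.3292 -0.1731  0.095 ]
[-0.0047  0.2659 -0.0045] 0.00046026192607838016
```

View pics/t5.png

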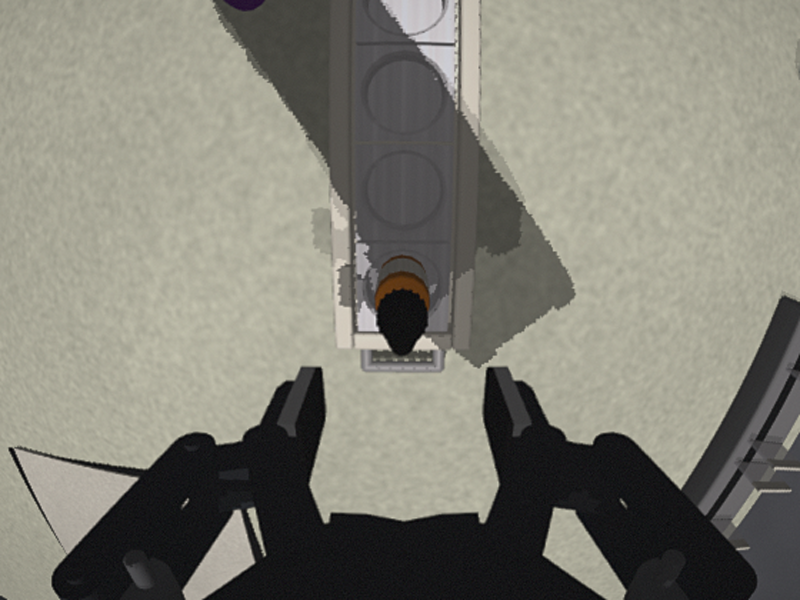

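play_rows([
  {"slide":[-0.004,0.05,0.001],"spin":0,"jaw":0.3},
  {"slide":[-0.004,0.14,0.001],"spin":0,"jaw":0.3},
  {"slide":[-0.004,0.23,0.001],"spin":0,"jaw":0.3},
  {"slide":[-0.004,0.266,0.001],"spin":0,"jaw":0.3},
  {"slide":[-0.004,0.266,0.001],"spin":0,"jaw":0.3},
  {"slide":[-0.004,0.266,0.001],"spin":0,"jaw":0.3},
  {"slide":[-0.004,0.266,0.001],"spin":0,"jaw":-1},
  {"slide":[-0.004,0.266,0.001],"spin":0,"jaw":-1},
  {"slide":[-0.004,0.266,0.001],"spin":0,"jaw":-1},
  {"slide":[-0.004,0.266,0.001],"spin":0,"jaw":-1},
  {"slide":[-0.004,0.266,0.001],"spin":0,"jaw":-1},
  {"slide":[-0.004,0.266,0.001],"spin":0,"jaw":-1},
], squeeze=30)

```text
t: 25.9
tcp_pos: [0.5044, -0.2565, 0.0729]
tcp_rot: [-1.563, -0.198, 0.194]
ft_force: [-0.8, 0.5, 7.6]
gripper_width: 0.023
```

play_rows([
  {"slide":[0,-0.04,0],"spin":0,"jaw":-1},
  {"slide":[0,-0.1,0],"spin":0,"jaw":-1},
  {"slide":[0,-0.2,0],"spin":0,"jaw":-1},
  {"slide":[0,-0.3,0],"spin":0,"jaw":-1},
  {"slide":[0,-0.34,0],"spin":0,"jaw":-1},
  {"slide":[0,-0.34,0],"spin":0,"jaw":-1},
])

```text
t: 26.4
tcp_pos: [0.5051, -0.2571, 0.1771]
tcp_rot: [-1.565, -0.201, 0.192]
ft_force: [0.6, -0.7, 0.4]
gripper_width: 0.0226
```

```bash
python3 snap.py g5;python3 n.py .6022 .1387 .175 .2126
```

```text
26.45 [ 0.5041 -0.2562  0.1749] [ 0.4835 -0.1778  0.3197]
26.45 [ 0.5041 -0.2562  0.1749] [-1.563  -0.199   0.1943] 0.02234223968643966 [ 0.0948  0.3207 -1.123 ]
[ 0.643  -0.0002  1.1942] 0.012042120212735185
```

View pics/g5.png

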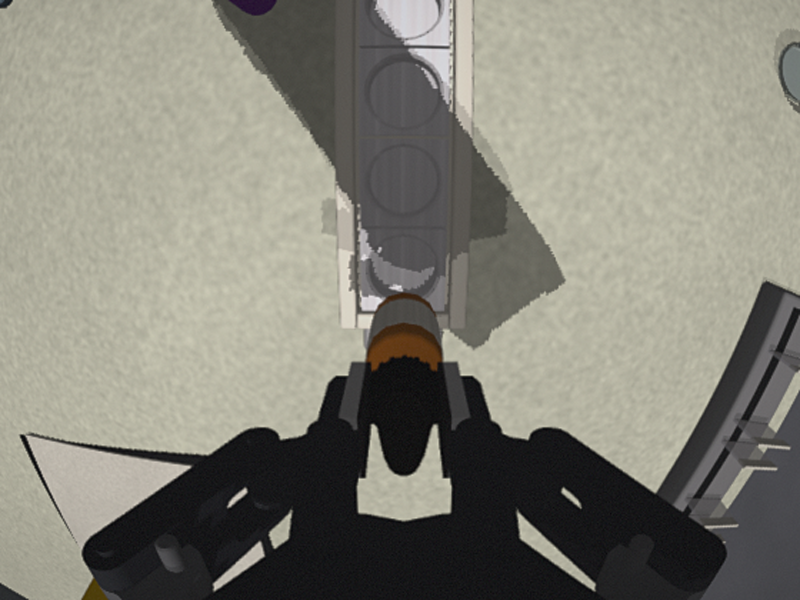

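play_rows([
  {"slide":[0.02,0,0.03],"spin":0,"jaw":-1},
  {"slide":[0.06,0,0.1],"spin":0,"jaw":-1},
  {"slide":[0.11,0,0.2],"spin":0.003,"jaw":-1},
  {"slide":[0.16,0,0.3],"spin":0.005,"jaw":-1},
  {"slide":[0.22,0,0.4],"spin":0.007,"jaw":-1},
  {"slide":[0.27,0,0.5],"spin":0.009,"jaw":-1},
  {"slide":[0.33,0,0.6],"spin":0.012,"jaw":-1},
  {"slide":[0.38,0,0.7],"spin":0.012,"jaw":-1},
  {"slide":[0.43,0,0.8],"spin":0.012,"jaw":-1},
  {"slide":[0.49,0,0.9],"spin":0.012,"jaw":-1},
  {"slide":[0.52,0,0.96],"spin":0.012,"jaw":-1},
  {"slide":[0.53,0,0.98],"spin":0.012,"jaw":-1},
], squeeze=40)

```text
t: 27.45
tcp_pos: [0.5834, 0.0745, 0.1712]
tcp_rot: [-1.562, -0.17, 0.175]
ft_force: [0.0, 0.0, -0.8]
gripper_width: 0.022
```

```bash
python3 n.py .6022 .1387 .125 .2126
```

```text
27.45 [0.5834 0.0745 0.1712] [-1.5617 -0.1698  0.1747] 0.022037756307129643 [ 0.0003  0.0049 -0.8448]
[0.1081 0.1541 0.1947] 0.0021787503100226644
```

play_rows([
  {"slide":[0.05,0,0.09],"spin":0.001,"jaw":-1},
  {"slide":[0.09,0,0.17],"spin":0.001,"jaw":-1},
  {"slide":[0.105,0.05,0.205],"spin":0.001,"jaw":-1},
  {"slide":[0.106,0.12,0.212],"spin":0.001,"jaw":-1},
  {"slide":[0.106,0.154,0.212],"spin":0.001,"jaw":-1},
  {"slide":[0.106,0.154,0.212],"spin":0.001,"jaw":-1},
  {"slide":[0.106,0.154,0.212],"spin":0.001,"jaw":-1},
  {"slide":[0.106,0.154,0.212],"spin":0.001,"jaw":-1},
  {"slide":[0.106,0.154,0.212],"spin":0.001,"jaw":-1},
])

```text
t: 28.2
tcp_pos: [0.6029, 0.1363, 0.1282]
tcp_rot: [-1.565, -0.165, 0.162]
ft_force: [0.9, -0.9, -0.7]
gripper_width: 0.0221
```

```bash
python3 snap.py p4;python3 n.py .6022 .1387 .0715 .2126
```

```text
28.25 [0.6028 0.1365 0.1282] [0.5852 0.216  0.2712]
28.25 [0.6028 0.1365 0.1282] [-1.5645 -0.1648  0.1623] 0.022157585384232778 [-0.4483 -0.1308 -1.251 ]
[-0.0008  0.1891  0.0075] -0.0013545730714489106
```

View pics/p4.png

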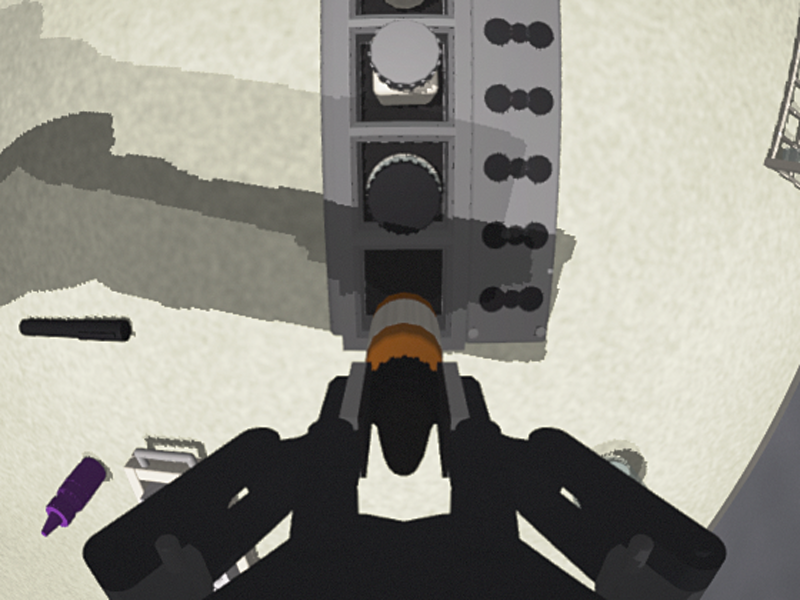

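Dropper upright, over pocket 4. Descend.

play_rows([
  {"slide":[-0.001,0,0.006],"spin":-0.001,"jaw":-1},
  {"slide":[-0.001,0.04,0.006],"spin":-0.001,"jaw":-1},
  {"slide":[-0.001,0.08,0.006],"spin":-0.001,"jaw":-1},
  {"slide":[-0.001,0.12,0.006],"spin":-0.001,"jaw":-1},
  {"slide":[-0.001,0.155,0.006],"spin":-0.001,"jaw":-1},
  {"slide":[-0.001,0.177,0.006],"spin":-0.001,"jaw":-1},
  {"slide":[-0.001,0.184,0.006],"spin":-0.001,"jaw":-1},
  {"slide":[-0.001,0.184,0.006],"spin":-0.001,"jaw":-1},
  {"slide":[-0.001,0.184,0.006],"spin":-0.001,"jaw":-1},
])

```text
t: 29.0
tcp_pos: [0.6014, 0.1387, 0.0715]
tcp_rot: [-1.565, -0.167, 0.167]
ft_force: [-1.2, -0.2, -1.3]
gripper_width: 0.0222
```

```bash
python3 n.py .6022 .1387 .071 .2126
```

```text
29.0 [0.6014 0.1387 0.0715] [-1.5646 -0.1666  0.167 ] 0.022162383878896182 [-1.2257 -0.1898 -1.2835]
[ 0.0025  0.0016 -0.0005] -5.001220955367993e-05
```

play_rows([
  {"slide":[0.001,0.003,0],"spin":0,"jaw":-1},
  {"slide":[0.001,0.003,0],"spin":0,"jaw":-1},
  {"slide":[0.001,0.003,0],"spin":0,"jaw":-1},
])

```text
t: 29.25
tcp_pos: [0.6019, 0.1388, 0.0711]
tcp_rot: [-1.564, -0.167, 0.167]
ft_force: [-0.3, -0.2, 0.2]
gripper_width: 0.0219
```

play_rows([
  {"slide":[0,0,0],"spin":0,"jaw":0},
  {"slide":[0,0,0],"spin":0,"jaw":0},
  {"slide":[0,0,0],"spin":0,"jaw":0.2},
  {"slide":[0,0,0],"spin":0,"jaw":0.4},
  {"slide":[0,0,0],"spin":0,"jaw":0.4},
  {"slide":[0,0,0],"spin":0,"jaw":0.4},
])

```text
t: 29.75
tcp_pos: [0.6018, 0.1389, 0.0711]
tcp_rot: [-1.564, -0.167, 0.167]
ft_force: [0.8, 0.0, -0.2]
gripper_width: 0.0596
```

play_rows([
  {"slide":[0,-0.05,0],"spin":0,"jaw":0.4},
  {"slide":[0,-0.15,0],"spin":0,"jaw":0.4},
  {"slide":[0,-0.28,0],"spin":0,"jaw":0.4},
  {"slide":[0,-0.4,0],"spin":0,"jaw":0.4},
  {"slide":[0,-0.5,0],"spin":0,"jaw":0.4},
  {"slide":[0,-0.5,-0.15],"spin":0,"jaw":0.4},
  {"slide":[0,-0.5,-0.15],"spin":0,"jaw":0.4},
  {"slide":[0,-0.5,-0.15],"spin":0,"jaw":0.4},
  {"slide":[0,-0.5,-0.15],"spin":0,"jaw":0.4},
])

```text
t: 30.5
tcp_pos: [0.611, 0.0944, 0.2209]
tcp_rot: [-1.564, -0.165, 0.166]
ft_force: [-0.4, 0.9, -1.1]
gripper_width: 0.06
```

```bash
python3 snap.py q4
python3 - <<'E'
import cv2
from cell import bot
f=bot.grab_frame('side');cv2.imwrite('pics/endside.png',cv2.convertScaleAbs(cv2.resize(f['image'][100:220,240:370],None,fx=4.5,fy=4.5,interpolation=cv2.INTER_CUBIC),alpha=2))
E
```

```text
30.55 [0.6108 0.0955 0.2206] [0.5934 0.1741 0.3638]
```

View pics/q4.png

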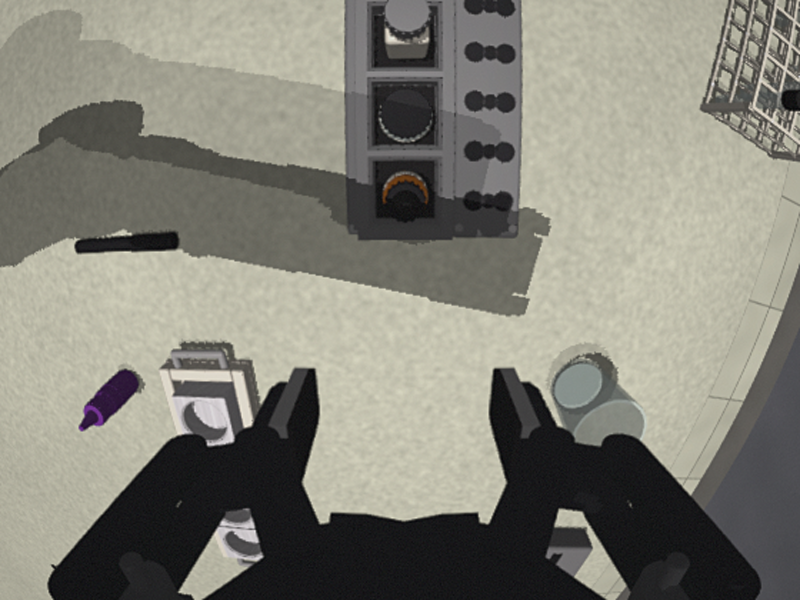

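View pics/endside.png

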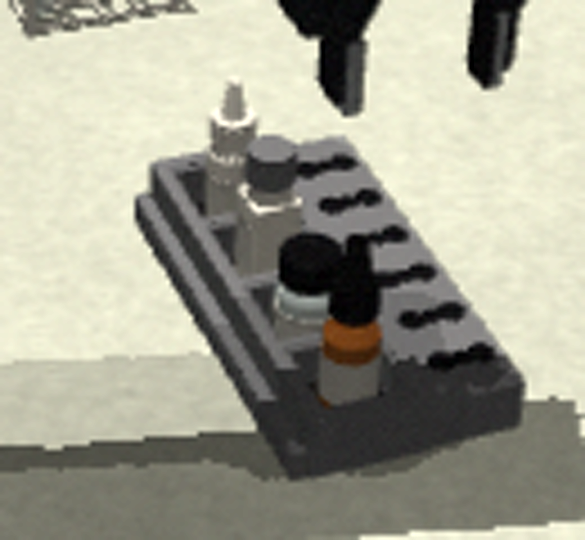

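Run:
```python
from w import *
import pickle,cv2
from cell import bot
g,_=pickle.load(open('q4.pkl','rb'))
d=lambda u,v:((u+.5)*.7-.5,(v+.5)*.7-.5)
e=lambda u,v:(240+(u+.5)/4.5-.5,100+(v+.5)/4.5-.5)
def proj(cam,p):
    K,o,M=CAM[cam];q=K@(M.T@(np.array(p)-o));return q[:2]/q[2]
for z in (.012,.038,.116): 
    u=proj('side',(.602,.139,z));print(z,(u[0]-240)*4.5,(u[1]-100)*4.5)
for c in ((.602+.034*.98+.026*-.0,.139),):pass
cen=np.array([.5845,.2208])
for x,y in ((-.034,-.118),(.034,-.118),(-.023,-.107),(.023,-.107)):
    ca,sa=np.cos(.2126),np.sin(.2126);p=cen+[x*ca-y*sa,x*sa+y*ca]
    u=proj('side',(*p,.038));print('rim',x,y,(u[0]-240)*4.5,(u[1]-100)*4.5)
print(tri(ray('side',e(352,240)),fray(g,d(405,215))))
a=cv2.convertScaleAbs(cv2.resize(g['image'][90:180,235:335],None,fx=6,fy=6,interpolation=cv2.INTER_CUBIC),alpha=2.5)
cv2.imwrite('pics/q4c.png',a)
```

```text
0.012 342.4882002445518 402.5914381412565
0.038 345.55857662256017 362.8458022840683
0.116 355.3303212045553 236.35179828272243
rim -0.034 -0.118 309.24478841695753 419.22103889230453
rim 0.034 -0.118 436.28453075787377 389.8217784815699
rim -0.023 -0.107 321.39043443200535 400.76542853453014
rim 0.023 -0.107 406.865352014228 381.1350510737107
(array([0.6006, 0.1359, 0.1173]), np.float64(0.001749471917684223))
```

View pics/q4c.png

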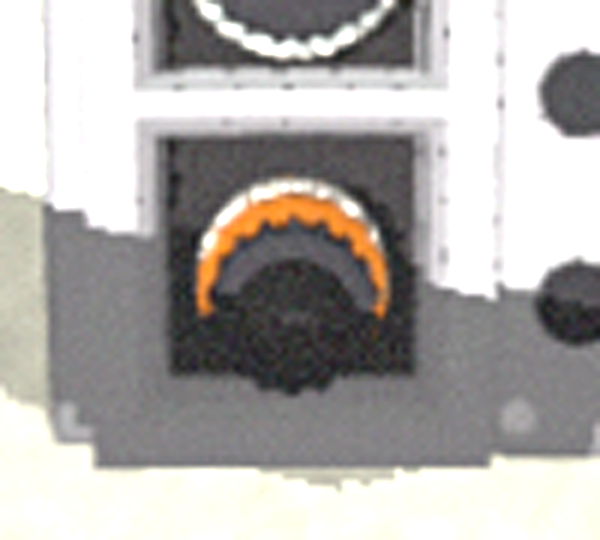

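Run:
```python
from w import *
import pickle
g,_=pickle.load(open('q3.pkl','rb'))
d=lambda u,v:((u+.5)*.7-.5,(v+.5)*.7-.5)
e=lambda u,v:(240+(u+.5)/4.5-.5,100+(v+.5)/4.5-.5)
cen=np.array([.5845,.2208]);ca,sa=np.cos(.2126),np.sin(.2126)
for n,a,b in (('noz .104',(234,86),(399,80)),('sq .096',(272,151),(399,186)),('jar .072',(310,256),(398,276))):
    p,r=tri(ray('side',e(*a)),fray(g,d(*b)));q=np.array([[ca,sa],[-sa,ca]])@(p[:2]-cen);print(n,p,r,'rack',q)
from cell import bot
s=bot.read_state();print(s['t'],s['tcp_pos'],s['ft_force'])
```

```text
noz .104 [0.5679 0.3023 0.1004] 0.0003619001499676941 rack [0.0009 0.0832]
sq .096 [0.5795 0.2489 0.094 ] 0.00045992265062342203 rack [0.001  0.0285]
jar .072 [0.5908 0.193  0.0667] 0.00044139225363046036 rack [ 0.0003 -0.0285]
30.6 [0.6107 0.0959 0.2205] [ 0.544   0.7224 -0.1641]
```

Run:
```python
from cell import bot
print(bot.hand_in())
```

```text
the job is handed in; nothing more can be done
None
```

All four bottles are in the rack in their original left-to-right order: nozzle, square, jar, dropper. The arm picked each one by its collar or cap, lowered it to the pocket floor and let go, and I handed the job in at about 31 s. The hand-in reported no verdict.

- **Position:** the nozzle, square and jar bottles measured within about 1 mm of their pocket centres. The dropper was released within 1 mm of its pocket centre. A two-view measurement of its tip afterwards put it about 3 mm off, with a ray gap of 1.7 mm.
- **Upright and released:** all four looked upright in the last pictures. The gripper was open and well clear at about 0.22 m, and the wrist force was near zero. The purple look-alike was not touched.
- **Height readings that disagreed:** the tops of the nozzle, square and jar bottles measured 2–5 mm lower than they should stand (for example jar 0.067 m against 0.072 m). I put this down to picking the centres of the caps by eye. The arm's height at each release matched the pocket floors. The dropper's tip read 0.117 m, against an expected 0.116 m.

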